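# Weigh a stacked oatcake-and-cheese portion

### The arm

A 6-joint arm with a two-finger parallel gripper is mounted at the origin on a cart in front of the work surface, level with it; the furniture and walls round the work are solid. World frame = base frame: x ahead of the robot, y to its left, z up, the work surface at z = 0. Lengths are in m, angles in rad, forces in N, time in s.
With the tool pointing down it reaches from about 0.425 to 0.95 m from the base axis. Payload 3.5 kg.
Tool frame: the origin (TCP) lies between the finger pads; the fingertips stand 14 mm ahead of it and the grasp point (between the pads) lies 5 mm behind it (ctrl.tip_extent is the distance from the TCP to the fingertips, in m); x points along the fingers, z is the direction in which the jaws open and shut, and the axes are right-handed (so a half turn about x gives the same grasp; the last joint's range is limited). The gripper opens to 85 mm and grips with 20 to 120 N. Pads are 22 mm wide; open, the fingers measure 114 mm over their backs; the gripper's body (76 mm by 85 mm) begins 54 mm behind the grasp point. The pads swing forward as they close: fully open they stand 13 mm farther back than shut.
Start: joints at [1.19, 0.286, 1.577, -0, 1.279, -0.15], TCP at [0.154, 0.657, 0.245] pointing down, gripper open.
Joint ranges: [-2.77, 2.77], [-0.9, 2.22], [0.21, 2.48], [-1.53, 4.67], [0.24, 2.81], [-2.84, 2.84]. Speed limits (rad/s): [2.79, 2.79, 3.14, 3.14, 3.14, 3.14].

### API

Orientations are given as a unit quaternion [x, y, z, w].
In Python, from plant import ctrl gives the robot as it stands.
- The arm moves only by the tool move_arm, never from a script. Its argument "commands" is one flat list of numbers, 4 for each row, row after row: the shift along the tool's x, y, z in units of 25 mm (1.0 is 25 mm), then the turn about the tool's x in units of 5 degrees (1.0 is 5 degrees). A call has 1 to 20 rows; each row shifts and turns the commanded pose from where the row before left it, along the tool's axes as they then stand; what a row does not reach is not made up. A row lasts 1/8 s, in which the tool goes at most 62.5 mm and 10.7 degrees, less where a joint would pass 70% of its speed; a pose out of reach is approached as far as the arm can. A call is refused whole if a number of a shift passes 1 or a number of a turn 1, either way. A call with a gripper value outside its range is refused whole. "jaw" is the finger opening in mm, from 0 to 85.4, set as the call begins (left out, the last holds). The fingers move at their own pace and stop on an object; "force" is the grip in N (left out, the last holds). Time passes only in rows, so rows that do not move let the fingers close. It gives the time, the measured TCP pose, the force and the opening at its end, in the units of the state.
- ctrl.get_state(): the state, without advancing time (a new reading comes with each control period).
- ctrl.read_camera(name): name is "side" or "top"; returns the picture (480x640x3 uint8, red, green, blue); there is no depth.
- ctrl.get_calibration(name): a dict with "camera_matrix" (3x3 intrinsics, pixels), "camera_from_world" (4x4, takes a point from world to camera coordinates). Camera axes: x right, y down, z forward; pixel columns grow to the right and rows downward; lengths in m; the calibration is good to about 2 mm. A picture is of the moment at which its call begins. get_calibration takes no time and is no camera call.
- ctrl.sign_off(): hands the job in, once; it reports no verdict.
The state is a dict: "time": time; "qpos": joint angles; "dq": joint speeds; "joint_efforts": joint torques, N m; "eef_pos": TCP position; "tcp_rot": TCP orientation; "contact_force": force on the tool from outside, world axes, zero at the start; "wrist_torque": the same for the moment, N m; "opening": opening from 0.0 (shut) to 1.0 (fully open).
Only numpy, scipy, OpenCV 4.12 (cv2) and the standard library are available. Lean on these libraries where they do the work, as an engineer would, in place of code of your own. Each camera call takes 0.05 s, during which the arm holds its last target.

### The job

Weigh out one portion on the scale. Press its left (load) key fully down so that the off key pops up, then build the portion as one neat stack in the middle of the pan: one oatcake flat on the pan, all the cheese rounds that are there on top of each other, and the other oatcake on top. Then press the middle (weigh) key, give the scale a good three seconds to weigh, and press the right (off) key; only the off key is down at the end, the finished stack stays on the pan, and the other things on the counter stay where they are.

Things in the scene. Friction and masses are not known exactly. Their poses are not given: they have to be found in the camera images.
- scale: low cream portion scale, 188 x 150 mm, fixed to the counter; origin on the counter under its middle; its x points away from the robot over the pan, its y to the left. A row of three keys crosses its front (its -x end) on a deck 45 mm high; behind them a black display strip, then the round steel pan.
- pan (a point): centre of the pan's flat top: bare steel disc 112 mm across, 45 mm above the counter, no rim; a broad shelf overhangs the rear of the counter, its front edge 0.61 m from the robot's axis, its underside 0.5 m above the counter; 104 mm behind the key row. The pan does not move.
- key_load (a joint): the LEFT key (two raised ribs): square grey key, cap 30 x 30 mm, pushed straight down along a 13.5 mm stroke; 0 = fully up, about 0.011 m = latched down, 0.0135 = bottom stop. It must be pushed at least 12 mm (peak force about 5 N) to latch when let go; as it goes down it releases whichever other key was down, which springs up. A light or partial press may leave no key down.
- key_weigh (a joint): the MIDDLE key (a round dot): same make and behaviour as the load key.
- key_off (a joint): the RIGHT key (plain): same make and behaviour as the load key; it is down at the start.
- key_load_top (a point): centre of the top face of the left key's cap (moves with it; 62 mm above the counter when up, 51 mm when latched). Neighbouring keys are 40 mm apart, 10 mm gaps between caps.
- key_weigh_top (a point): centre of the top face of the middle key's cap, likewise.
- key_off_top (a point): centre of the top face of the right key's cap, likewise.
- oatcake_1: round brown oatcake, flat, 66 mm across, 12 mm thick, 40 g, rigid; the two are alike and either may be the bottom one. Origin at its centre, z along its axis; both faces alike.
- oatcake_2: round brown oatcake, flat, 66 mm across, 12 mm thick, 40 g, rigid; the two are alike and either may be the bottom one. Origin at its centre, z along its axis; both faces alike.
- cheese_1: plain round cheese, flat, 56 mm across, 16 mm thick, 50 g, rigid. Two to four of the four are there. Origin at its centre, z along its axis; both faces alike.
- cheese_2: plain round cheese, flat, 56 mm across, 16 mm thick, 50 g, rigid. Two to four of the four are there. Origin at its centre, z along its axis; both faces alike.
- cheese_3: plain round cheese, flat, 56 mm across, 16 mm thick, 50 g, rigid. Two to four of the four are there. Origin at its centre, z along its axis; both faces alike.
- cheese_4: plain round cheese, flat, 56 mm across, 16 mm thick, 50 g, rigid. Two to four of the four are there. Origin at its centre, z along its axis; both faces alike.
- jar_band: bystander: open jar screw band, 70 mm across, 15 mm high, loose; origin under its centre.
- garlic: bystander: garlic bulb, 60 mm wide, 58 mm high, loose; origin under its centre.
- fish_tin: bystander: flat oblong tin, 63 x 105 x 26 mm, loose; origin under its centre, long side along its y.
- cutter: bystander: round biscuit cutter with a wire handle, 64 mm across, 55 mm high, loose; origin under its centre.
Mind the look-alikes: they are no part of the job. Leave any purple look-alike of the oatcake_1 alone.

How it is judged:
On the way, in this order (a step that is already met when the one before it is completed fails the run):
1. the left (load) key is latched down, the off and weigh keys are up (value of joint key_load above 0.009 m and value of joint each of key_weigh, key_off below 0.004 m), for 0.2 s.
2. with the load key down, one oatcake lies flat in the middle of the pan (all of step 1 and ((horizontal distance between oatcake_1 and pan below 0.01 m and angle between the z axis of oatcake_1 and the z axis of pan, either way round below 0.12 rad and height (world z) of oatcake_1 between 0.047 and 0.055 m) or (horizontal distance between oatcake_2 and pan below 0.01 m and angle between the z axis of oatcake_2 and the z axis of pan, either way round below 0.12 rad and height (world z) of oatcake_2 between 0.047 and 0.055 m))), for 0.2 s.
3. with the load key down, the stack is complete and centred: oatcake, all cheese rounds, oatcake (all of step 1 and horizontal distance between each of cheese_1, cheese_2, cheese_3, cheese_4 and pan below 0.01 m and angle between the z axis of each of cheese_1, cheese_2, cheese_3, cheese_4 and the z axis of pan, either way round below 0.12 rad and height (world z) of each of cheese_1, cheese_2, cheese_3, cheese_4 above 0.061 m and (((horizontal distance between oatcake_1 and pan below 0.01 m and angle between the z axis of oatcake_1 and the z axis of pan, either way round below 0.12 rad and height (world z) of oatcake_1 between 0.047 and 0.055 m) and horizontal distance between oatcake_2 and pan below 0.01 m and angle between the z axis of oatcake_2 and the z axis of pan, either way round below 0.12 rad and height (world z) of oatcake_2 above 0.09 m and ((angle between cheese_1's own z axis and vertical below 0.3 rad and z of oatcake_2 in the frame of cheese_1 above 0.01 m) or (angle between cheese_1's own z axis and vertical above 2.8 rad and z of oatcake_2 in the frame of cheese_1 below -0.01 m)) and ((angle between cheese_2's own z axis and vertical below 0.3 rad and z of oatcake_2 in the frame of cheese_2 above 0.01 m) or (angle between cheese_2's own z axis and vertical above 2.8 rad and z of oatcake_2 in the frame of cheese_2 below -0.01 m)) and ((angle between cheese_3's own z axis and vertical below 0.3 rad and z of oatcake_2 in the frame of cheese_3 above 0.01 m) or (angle between cheese_3's own z axis and vertical above 2.8 rad and z of oatcake_2 in the frame of cheese_3 below -0.01 m)) and ((angle between cheese_4's own z axis and vertical below 0.3 rad and z of oatcake_2 in the frame of cheese_4 above 0.01 m) or (angle between cheese_4's own z axis and vertical above 2.8 rad and z of oatcake_2 in the frame of cheese_4 below -0.01 m))) or ((horizontal distance between oatcake_2 and pan below 0.01 m and angle between the z axis of oatcake_2 and the z axis of pan, either way round below 0.12 rad and height (world z) of oatcake_2 between 0.047 and 0.055 m) and horizontal distance between oatcake_1 and pan below 0.01 m and angle between the z axis of oatcake_1 and the z axis of pan, either way round below 0.12 rad and height (world z) of oatcake_1 above 0.09 m and ((angle between cheese_1's own z axis and vertical below 0.3 rad and z of oatcake_1 in the frame of cheese_1 above 0.01 m) or (angle between cheese_1's own z axis and vertical above 2.8 rad and z of oatcake_1 in the frame of cheese_1 below -0.01 m)) and ((angle between cheese_2's own z axis and vertical below 0.3 rad and z of oatcake_1 in the frame of cheese_2 above 0.01 m) or (angle between cheese_2's own z axis and vertical above 2.8 rad and z of oatcake_1 in the frame of cheese_2 below -0.01 m)) and ((angle between cheese_3's own z axis and vertical below 0.3 rad and z of oatcake_1 in the frame of cheese_3 above 0.01 m) or (angle between cheese_3's own z axis and vertical above 2.8 rad and z of oatcake_1 in the frame of cheese_3 below -0.01 m)) and ((angle between cheese_4's own z axis and vertical below 0.3 rad and z of oatcake_1 in the frame of cheese_4 above 0.01 m) or (angle between cheese_4's own z axis and vertical above 2.8 rad and z of oatcake_1 in the frame of cheese_4 below -0.01 m))))), for 0.3 s.
4. the weigh key alone is down for 2 s, with the stack complete (value of joint each of key_load, key_off below 0.004 m and value of joint key_weigh above 0.009 m and horizontal distance between each of cheese_1, cheese_2, cheese_3, cheese_4 and pan below 0.01 m and angle between the z axis of each of cheese_1, cheese_2, cheese_3, cheese_4 and the z axis of pan, either way round below 0.12 rad and height (world z) of each of cheese_1, cheese_2, cheese_3, cheese_4 above 0.061 m and (((horizontal distance between oatcake_1 and pan below 0.01 m and angle between the z axis of oatcake_1 and the z axis of pan, either way round below 0.12 rad and height (world z) of oatcake_1 between 0.047 and 0.055 m) and horizontal distance between oatcake_2 and pan below 0.01 m and angle between the z axis of oatcake_2 and the z axis of pan, either way round below 0.12 rad and height (world z) of oatcake_2 above 0.09 m and ((angle between cheese_1's own z axis and vertical below 0.3 rad and z of oatcake_2 in the frame of cheese_1 above 0.01 m) or (angle between cheese_1's own z axis and vertical above 2.8 rad and z of oatcake_2 in the frame of cheese_1 below -0.01 m)) and ((angle between cheese_2's own z axis and vertical below 0.3 rad and z of oatcake_2 in the frame of cheese_2 above 0.01 m) or (angle between cheese_2's own z axis and vertical above 2.8 rad and z of oatcake_2 in the frame of cheese_2 below -0.01 m)) and ((angle between cheese_3's own z axis and vertical below 0.3 rad and z of oatcake_2 in the frame of cheese_3 above 0.01 m) or (angle between cheese_3's own z axis and vertical above 2.8 rad and z of oatcake_2 in the frame of cheese_3 below -0.01 m)) and ((angle between cheese_4's own z axis and vertical below 0.3 rad and z of oatcake_2 in the frame of cheese_4 above 0.01 m) or (angle between cheese_4's own z axis and vertical above 2.8 rad and z of oatcake_2 in the frame of cheese_4 below -0.01 m))) or ((horizontal distance between oatcake_2 and pan below 0.01 m and angle between the z axis of oatcake_2 and the z axis of pan, either way round below 0.12 rad and height (world z) of oatcake_2 between 0.047 and 0.055 m) and horizontal distance between oatcake_1 and pan below 0.01 m and angle between the z axis of oatcake_1 and the z axis of pan, either way round below 0.12 rad and height (world z) of oatcake_1 above 0.09 m and ((angle between cheese_1's own z axis and vertical below 0.3 rad and z of oatcake_1 in the frame of cheese_1 above 0.01 m) or (angle between cheese_1's own z axis and vertical above 2.8 rad and z of oatcake_1 in the frame of cheese_1 below -0.01 m)) and ((angle between cheese_2's own z axis and vertical below 0.3 rad and z of oatcake_1 in the frame of cheese_2 above 0.01 m) or (angle between cheese_2's own z axis and vertical above 2.8 rad and z of oatcake_1 in the frame of cheese_2 below -0.01 m)) and ((angle between cheese_3's own z axis and vertical below 0.3 rad and z of oatcake_1 in the frame of cheese_3 above 0.01 m) or (angle between cheese_3's own z axis and vertical above 2.8 rad and z of oatcake_1 in the frame of cheese_3 below -0.01 m)) and ((angle between cheese_4's own z axis and vertical below 0.3 rad and z of oatcake_1 in the frame of cheese_4 above 0.01 m) or (angle between cheese_4's own z axis and vertical above 2.8 rad and z of oatcake_1 in the frame of cheese_4 below -0.01 m))))), for 2 s.
At the end, for the whole second after the job is handed in: Only the off key is down (over 9 mm; the other two under 4 mm). On the pan stands the stack: an oatcake flat on the pan, every cheese round present above it, the other oatcake on top; every disc flat (within 0.12 rad), its centre within 10 mm of the pan's centre line; all at rest (value of joint each of key_load, key_weigh below 0.004 m and value of joint key_off above 0.009 m and horizontal distance between each of cheese_1, cheese_2, cheese_3, cheese_4 and pan below 0.01 m and angle between the z axis of each of cheese_1, cheese_2, cheese_3, cheese_4 and the z axis of pan, either way round below 0.12 rad and height (world z) of each of cheese_1, cheese_2, cheese_3, cheese_4 above 0.061 m and (((horizontal distance between oatcake_1 and pan below 0.01 m and angle between the z axis of oatcake_1 and the z axis of pan, either way round below 0.12 rad and height (world z) of oatcake_1 between 0.047 and 0.055 m) and horizontal distance between oatcake_2 and pan below 0.01 m and angle between the z axis of oatcake_2 and the z axis of pan, either way round below 0.12 rad and height (world z) of oatcake_2 above 0.09 m and ((angle between cheese_1's own z axis and vertical below 0.3 rad and z of oatcake_2 in the frame of cheese_1 above 0.01 m) or (angle between cheese_1's own z axis and vertical above 2.8 rad and z of oatcake_2 in the frame of cheese_1 below -0.01 m)) and ((angle between cheese_2's own z axis and vertical below 0.3 rad and z of oatcake_2 in the frame of cheese_2 above 0.01 m) or (angle between cheese_2's own z axis and vertical above 2.8 rad and z of oatcake_2 in the frame of cheese_2 below -0.01 m)) and ((angle between cheese_3's own z axis and vertical below 0.3 rad and z of oatcake_2 in the frame of cheese_3 above 0.01 m) or (angle between cheese_3's own z axis and vertical above 2.8 rad and z of oatcake_2 in the frame of cheese_3 below -0.01 m)) and ((angle between cheese_4's own z axis and vertical below 0.3 rad and z of oatcake_2 in the frame of cheese_4 above 0.01 m) or (angle between cheese_4's own z axis and vertical above 2.8 rad and z of oatcake_2 in the frame of cheese_4 below -0.01 m))) or ((horizontal distance between oatcake_2 and pan below 0.01 m and angle between the z axis of oatcake_2 and the z axis of pan, either way round below 0.12 rad and height (world z) of oatcake_2 between 0.047 and 0.055 m) and horizontal distance between oatcake_1 and pan below 0.01 m and angle between the z axis of oatcake_1 and the z axis of pan, either way round below 0.12 rad and height (world z) of oatcake_1 above 0.09 m and ((angle between cheese_1's own z axis and vertical below 0.3 rad and z of oatcake_1 in the frame of cheese_1 above 0.01 m) or (angle between cheese_1's own z axis and vertical above 2.8 rad and z of oatcake_1 in the frame of cheese_1 below -0.01 m)) and ((angle between cheese_2's own z axis and vertical below 0.3 rad and z of oatcake_1 in the frame of cheese_2 above 0.01 m) or (angle between cheese_2's own z axis and vertical above 2.8 rad and z of oatcake_1 in the frame of cheese_2 below -0.01 m)) and ((angle between cheese_3's own z axis and vertical below 0.3 rad and z of oatcake_1 in the frame of cheese_3 above 0.01 m) or (angle between cheese_3's own z axis and vertical above 2.8 rad and z of oatcake_1 in the frame of cheese_3 below -0.01 m)) and ((angle between cheese_4's own z axis and vertical below 0.3 rad and z of oatcake_1 in the frame of cheese_4 above 0.01 m) or (angle between cheese_4's own z axis and vertical above 2.8 rad and z of oatcake_1 in the frame of cheese_4 below -0.01 m)))) and linear speed of each of oatcake_1, oatcake_2, cheese_1, cheese_2, cheese_3, cheese_4 below 0.02 m/s); the robot touches nothing.
It fails at once if a bystander is shoved more than 5 cm (distance of any of jar_band, garlic, fish_tin, cutter from where it was at the start of the episode above 0.05 m).
Of cheese_1, cheese_2, cheese_3, cheese_4 only 2 to 4 are there at a start; the rules pass over those that are not, and their reading is None.
At some moment in a run one of oatcake_1, oatcake_2, cheese_1, cheese_2, cheese_3, cheese_4 may be knocked a few centimetres aside while the robot is not near it.
Once in a run the grip may slacken for a moment while it holds something.
It also fails if it takes over 210 s, if anything falls off the work surface, if the arm or the gripper's body presses on something with over 40 N, if the wrist force passes 120 N, or if a joint passes its speed limit or range.

## Working session

There is one attempt and no reset: what is moved stays moved. The work goes in short steps, Python scripts to look and compute and a tool call to move; the robot and the scene stay as the last step left them, time stands still between calls to the robot, and variables do not carry over. Pictures are saved under pics/ and viewed, and the job is handed in when it is done.

Besides the shell and the picture viewer there is one more tool, called after "Request:" as a command line: name --argument value ..., lists and objects as JSON in quotes. move_arm: Moves the arm, as the interface text tells. Its arguments: {"type":"object","properties":{"commands":{"type":"array"},"jaw":{"type":"number"},"force":{"type":"number"}},"required":["commands"]}

```bash
ls; mkdir -p pics
python3 - <<'E'
from plant import ctrl
import cv2
print(ctrl.get_state())
for n in("top","side"):
    cv2.imwrite(f"pics/{n}0.png",ctrl.read_camera(n)[:,:,::-1]); c=ctrl.get_calibration(n); print(c)
print(ctrl.tip_extent)
E
```

```text
pics
{'time': 0.0, 'qpos': array([ 1.18999142e+00,  2.87195458e-01,  1.57819963e+00, -3.34588968e-06,
        1.27863088e+00, -1.50010310e-01]), 'dq': array([-1.28651686e-03,  1.10937441e-03,  1.16313091e-03, -9.58704035e-05,
       -1.05188114e-03,  1.48493425e-03]), 'joint_efforts': array([ 1.07757191e-03, -4.05989099e+01, -2.92625302e+01, -1.50784708e-04,
        5.93170829e-03, -7.40236725e-07]), 'eef_pos': array([0.15414477, 0.65650549, 0.24391505]), 'tcp_rot': array([-0.43953227,  0.55499064,  0.43867538,  0.55349858]), 'contact_force': array([-0.06637432,  0.61189003,  0.92823864]), 'wrist_torque': array([ 0.0176669 ,  0.00369119, -0.02525647]), 'opening': 0.9991901468300858}
{'camera_matrix': array([[603.48303967,   0.        , 328.94336219],
       [  0.        , 603.48303967, 235.85396654],
       [  0.        ,   0.        ,   1.        ]]), 'camera_from_world': array([[ 0.0875066 , -0.99616108, -0.00238604, -0.02654995],
       [-0.97194271, -0.0848537 , -0.21937917,  0.54753327],
       [ 0.21833453,  0.02151622, -0.97563676,  1.41384085],
       [ 0.        ,  0.        ,  0.        ,  1.        ]])}
{'camera_matrix': array([[595.18804501,   0.        , 318.48676307],
       [  0.        , 595.18804501, 232.77126341],
       [  0.        ,   0.        ,   1.        ]]), 'camera_from_world': array([[-0.03795664, -0.9991662 , -0.01504012,  0.02945416],
       [-0.67669082,  0.0367753 , -0.7353483 ,  0.42581191],
       [ 0.73528827, -0.01773384, -0.67752246,  1.08523107],
       [ 0.        ,  0.        ,  0.        ,  1.        ]])}
0.014
```

View pics/top0.png

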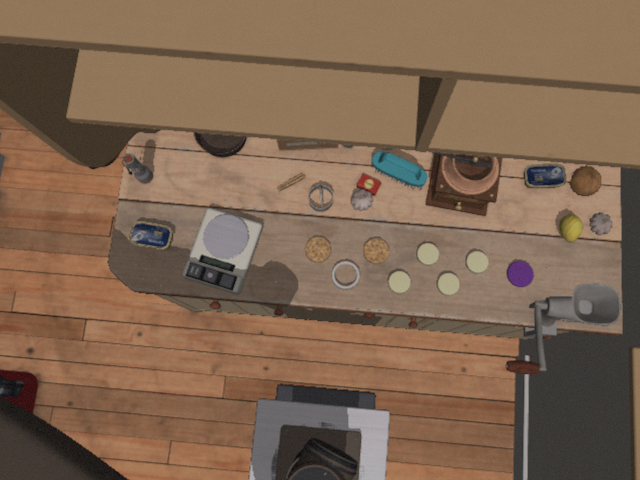

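View pics/side0.png

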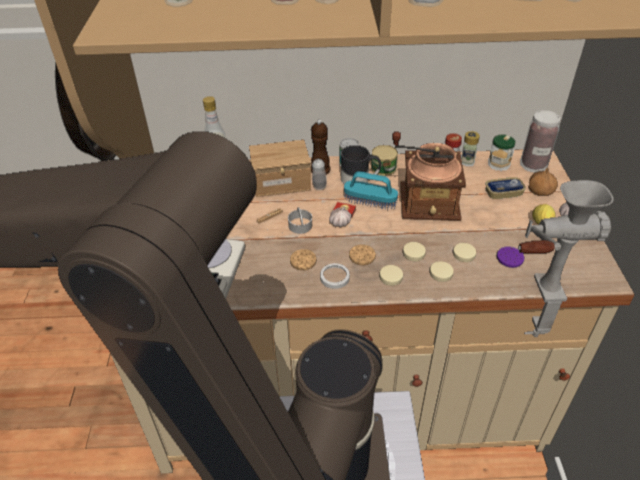

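The top view shows two brown oatcakes at about (318,249) and (376,250), and four cheeses at (428,253), (477,262), (400,282) and (449,284). The purple look-alike is at (520,273), and the scale is at (225,248). I'll enlarge these to read them more precisely.

```bash
cat > h.py <<'E'
import numpy as np, cv2
from plant import ctrl
from scipy.spatial.transform import Rotation as R
def px2w(cam,u,v,z):
    c=ctrl.get_calibration(cam);K=c["camera_matrix"];T=c["camera_from_world"]
    d=T[:3,:3].T@np.linalg.solve(K,[u,v,1.]); o=-T[:3,:3].T@T[:3,3]
    return (o+d*(z-o[2])/d[2])[:2]
def w2px(cam,p):
    c=ctrl.get_calibration(cam);q=c["camera_from_world"]@np.r_[p,1.];q=c["camera_matrix"]@q[:3];return q[:2]/q[2]
def st():
    s=ctrl.get_state();r=R.from_quat(s["tcp_rot"]).as_matrix()
    print("t",round(s["time"],2),"pos",s["eef_pos"].round(4),"x",r[:,0].round(3),"z",r[:,2].round(3),"yaw z",np.degrees(np.arctan2(r[1,2],r[0,2])).round(1),"f",s["contact_force"].round(1),"op",round(s["opening"],3));return s,r
def go(x,y,z,ang=None):
    s,r=st(); d=r.T@(np.array([x,y,z])-s["eef_pos"])/0.025
    print("shift now axes (units)",d.round(2))
    if ang is not None:
        cur=np.degrees(np.arctan2(r[1,2],r[0,2])); t=(cur-ang+90)%180-90   # tool x down: +turn lowers yaw
        q=s["qpos"]
        print("turn units",round(t/5,2),"or",round((t-180*np.sign(t))/5,2),"q6",q[5].round(2))
        r2=r@R.from_euler('x',t,degrees=True).as_matrix()
        print("shift after turn",(r2.T@(np.array([x,y,z])-s["eef_pos"])/0.025).round(2))
def crop(cam,name,x0,y0,x1,y1,k):
    im=ctrl.read_camera(cam)[:,:,::-1];cv2.imwrite(f"pics/{name}.png",cv2.resize(im[y0:y1,x0:x1],None,fx=k,fy=k,interpolation=cv2.INTER_CUBIC))
E
python3 - <<'E'
from h import *
crop("top","c1",180,200,280,300,6)
crop("top","c2",295,225,545,310,3.2)
E
```

```text
(no output)
```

View pics/c1.png

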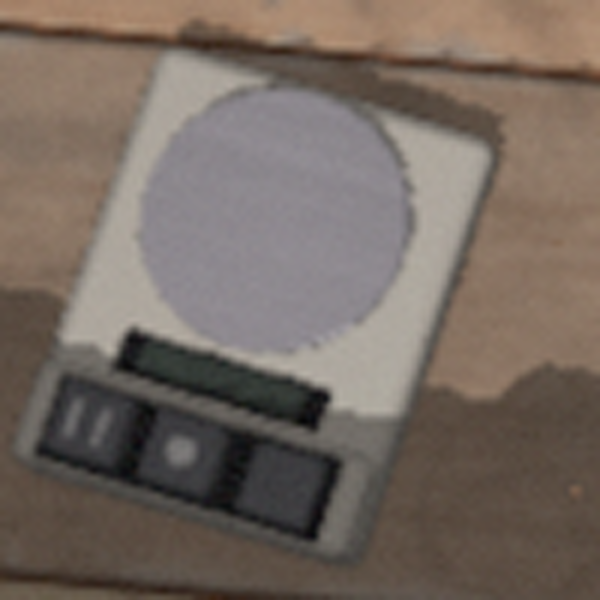

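View pics/c2.png

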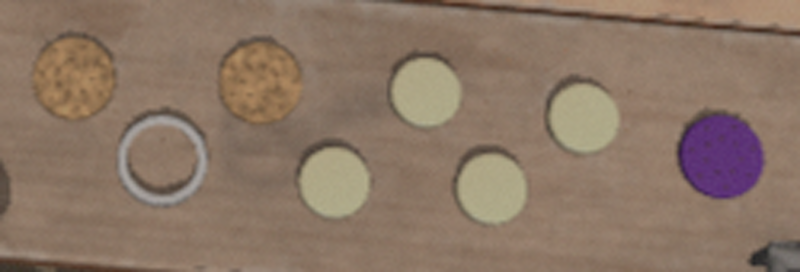

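Run:
```python
from h import *
def c(u,v,k,x0,y0): return x0+(u+.5)/k-.5, y0+(v+.5)/k-.5
P=px2w("top",*c(276,218.5,6,180,200),.045)
L=px2w("top",*c(91,422,6,180,200),.062);W=px2w("top",*c(184,456,6,180,200),.062);O=px2w("top",*c(284,487,6,180,200),.051)
for n,p in dict(P=P,L=L,W=W,O=O).items(): print(n,p.round(4),np.hypot(*p).round(3))
ax=P-W;print("axis",np.degrees(np.arctan2(ax[1],ax[0])),np.hypot(*ax),np.hypot(*(L-W)),np.hypot(*(O-W)), np.degrees(np.arctan2(*(L-O)[::-1])))
for n,u,v,z in [("oA",75,77,.012),("oB",261,81,.012),("c1",426,90.5,.016),("c2",583,117,.016),("c3",335,181,.016),("c4",491,186,.016),("ring",163,158,.015),("purple",721,155,.012)]:
    p=px2w("top",*c(u,v,3.2,295,225),z);print(n,p.round(4),np.hypot(*p).round(3),np.degrees(np.arctan2(p[1],p[0])).round(1))
go(*W,.12,0)
```

```text
P [0.5287 0.2761] 0.596
L [0.4354 0.3364] 0.55
W [0.425  0.2973] 0.519
O [0.4175 0.2578] 0.491
axis -11.570340699918649 0.10585674291606235 0.04043619800424492 0.040207277186949594 77.14065321875101
oA [0.5233 0.0467] 0.525 5.1
oB [ 0.5328 -0.0991] 0.542 -10.5
c1 [ 0.5356 -0.2279] 0.582 -23.1
c2 [ 0.5253 -0.3509] 0.632 -33.7
c3 [ 0.4582 -0.1615] 0.486 -19.4
c4 [ 0.4648 -0.2819] 0.544 -31.2
ring [ 0.4647 -0.0274] 0.466 -3.4
purple [ 0.5054 -0.4597] 0.683 -42.3
t 0.2 pos [0.1542 0.6568 0.2445] x [-0.001 -0.001 -1.   ] z [ 0.229  0.973 -0.001] yaw z 76.8 f [-0.4 -0.2  0.5] op 1.004
shift now axes (units) [  4.99 -13.83 -11.51]
turn units 15.36 or -20.64 q6 -0.15
shift after turn [  4.99 -14.37  10.83]
```

Request:
move_arm --commands '[0.3, -0.99, -0.7, 0, 0.3, -0.99, -0.7, 0, 0.3, -0.99, -0.7, 0, 0.3, -0.99, -0.7, 0, 0.3, -0.99, -0.7, 0, 0.3, -0.99, -0.7, 0, 0.3, -0.99, -0.7, 0, 0.3, -0.99, -0.7, 0, 0.3, -0.99, -0.7, 0, 0.3, -0.99, -0.7, 0, 0.5, -0.99, -0.7, 0, 0.5, -0.99, -0.7, 0, 0.5, -0.99, -0.7, 0, 0.5, -0.99, -0.7, 0, 0, 0, 0, 0]' --jaw 0 --force 40

```text
time: 2.08
eef_pos: [0.4359, 0.3378, 0.1191]
tcp_rot: [-0.438, 0.556, 0.438, 0.554]
contact_force: [0.9, 0.8, -1.4]
opening: -0.008
```

Run:
```python
from h import *
go(.4355,.337,.08)
crop("top","k1",160,190,300,300,5)
```

```text
t 2.08 pos [0.4359 0.3378 0.1191] x [-0.002 -0.001 -1.   ] z [ 0.232  0.973 -0.002] yaw z 76.6 f [ 0.9  0.8 -1.4] op -0.008
shift now axes (units) [ 1.56  0.01 -0.03]
```

View pics/k1.png

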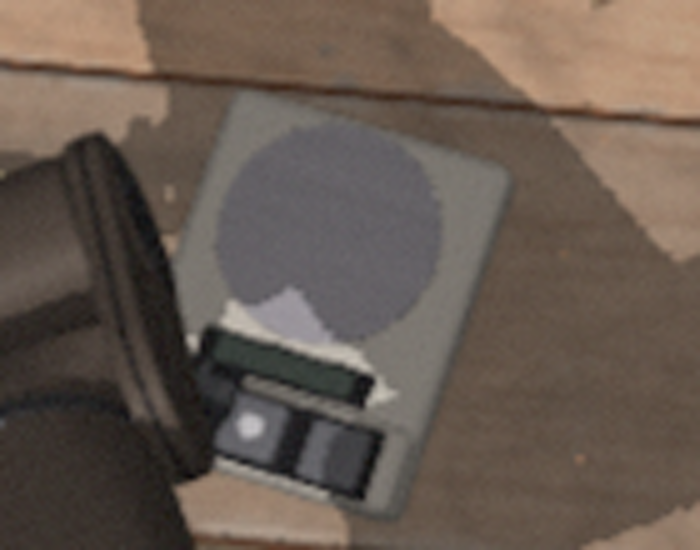

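The view shows the gripper over the left key and the weigh key at (250,425) in the crop. I'll press down and watch the force.

Request:
move_arm --commands '[0.8, 0, 0, 0, 0.7, 0, 0, 0, 0.3, 0, 0, 0, 0.2, 0, 0, 0, 0.15, 0, 0, 0, 0, 0, 0, 0]'

```text
time: 2.88
eef_pos: [0.4356, 0.3396, 0.0665]
tcp_rot: [-0.439, 0.554, 0.439, 0.554]
contact_force: [0.3, 0.5, 1.1]
opening: 0.0
```

Request:
move_arm --commands '[0.12, 0, 0, 0, 0.1, 0, 0, 0, 0, 0, 0, 0, 0, 0, 0, 0]'

```text
time: 3.38
eef_pos: [0.436, 0.3397, 0.0624]
tcp_rot: [-0.439, 0.554, 0.439, 0.554]
contact_force: [-3.1, -0.7, 6.7]
opening: 0.002
```

Request:
move_arm --commands '[0.08, 0, 0, 0, 0.06, 0, 0, 0, 0, 0, 0, 0]'

```text
time: 3.75
eef_pos: [0.4361, 0.3398, 0.0618]
tcp_rot: [-0.439, 0.555, 0.439, 0.554]
contact_force: [-8.6, -4.1, 23.5]
opening: -0.004
```

Bottom stop reached at 23 N. Next I'll retract and look.

Request:
move_arm --commands '[-0.5, 0, 0, 0, -0.8, 0, 0, 0, -1, 0, 0, 0, -1, 0, 0, 0, -1, 0.5, -1, 0, -1, 0.5, -1, 0, 0, 0.5, -1, 0, 0, 0.5, -1, 0, 0, 0.5, -1, 0]' --jaw 85

```text
time: 4.88
eef_pos: [0.3456, 0.2311, 0.1898]
tcp_rot: [-0.439, 0.554, 0.439, 0.554]
contact_force: [-0.4, -0.5, 0.5]
opening: 0.996
```

Run:
```python
from h import *
go(.5233,.0467,.06,0)
cv2.imwrite("pics/k2.png",ctrl.read_camera("top")[:,:,::-1])
crop("top","k3",160,190,300,300,5)
```

```text
t 4.88 pos [0.3456 0.2311 0.1898] x [ 0. -0. -1.] z [ 0.229  0.973 -0.   ] yaw z 76.8 f [-0.4 -0.5  0.5] op 0.996
shift now axes (units) [ 5.19 -8.61 -5.56]
turn units 15.36 or -20.64 q6 -1.0
shift after turn [ 5.19 -7.38  7.11]
```

View pics/k3.png

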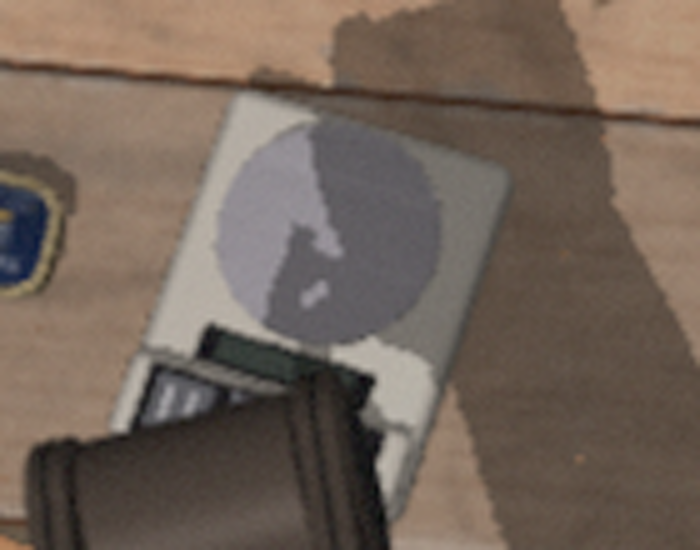

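View pics/k2.png

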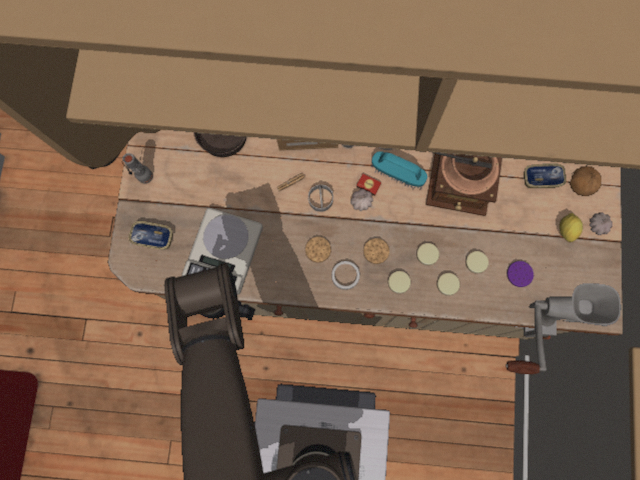

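Run:
```python
from h import *
print("cutter base", px2w("top",320,203,.0),px2w("top",321,190,.055), "garlic",px2w("top",362,198,.03))
```

```text
cutter base [0.64584663 0.05322945] [0.66418806 0.05146399] garlic [ 0.6597524  -0.05276144]
```

Request:
move_arm --commands '[0, 0, 0, 1, 0, 0, 0, 1, 0, 0, 0, 1, 0, 0, 0, 1, 0, 0, 0, 1, 0, 0, 0, 1, 0, 0, 0, 1, 0, 0, 0, 1, 0, 0, 0, 1, 0, 0, 0, 1, 0, 0, 0, 1, 0, 0, 0, 1, 0, 0, 0, 1, 0, 0, 0, 1, 0, 0, 0, 1, 0, 0, 0, 0.36]'

```text
time: 6.98
eef_pos: [0.3468, 0.2324, 0.19]
tcp_rot: [0.0, 0.707, -0.0, 0.707]
contact_force: [-0.1, -0.3, -0.2]
opening: 0.995
```

Run:
```python
from h import *
go(.5233,.0467,.06,0)
```

```text
t 6.97 pos [0.3468 0.2324 0.19  ] x [ 0.  0. -1.] z [ 1.    -0.001  0.   ] yaw z -0.1 f [-0.1 -0.3 -0.2] op 0.995
shift now axes (units) [ 5.2  -7.42  7.07]
turn units -0.01 or 35.99 q6 0.35
shift after turn [ 5.2  -7.43  7.06]
```

Request:
move_arm --commands '[0, -0.4, 1, 0, 0, -0.9, 1, 0, 0, -0.9, 1, 0, 0, -0.9, 1, 0, 0, -0.9, 1, 0, 0, -1, 1, 0, 0.4, -1, 1, 0, 0.8, -1, 0.07, 0, 1, -0.43, 0, 0, 1, 0, 0, 0, 1, 0, 0, 0, 1, 0, 0, 0, 0, 0, 0, 0]'

```text
time: 8.6
eef_pos: [0.5214, 0.0464, 0.0578]
tcp_rot: [0.0, 0.709, 0.0, 0.705]
contact_force: [-0.8, 0.7, -0.4]
opening: 0.992
```

Run:
```python
from h import *
go(.5233,.0467,.016,0)
crop("top","k4",170,190,390,310,3.6)
crop("side","k5",160,200,440,360,2.8)
```

```text
t 8.6 pos [0.5214 0.0464 0.0578] x [-0.005  0.001 -1.   ] z [ 1.    -0.    -0.005] yaw z -0.0 f [-0.8  0.7 -0.4] op 0.992
shift now axes (units) [1.67 0.01 0.08]
turn units -0.0 or 36.0 q6 -0.11
shift after turn [1.67 0.01 0.08]
```

View pics/k4.png

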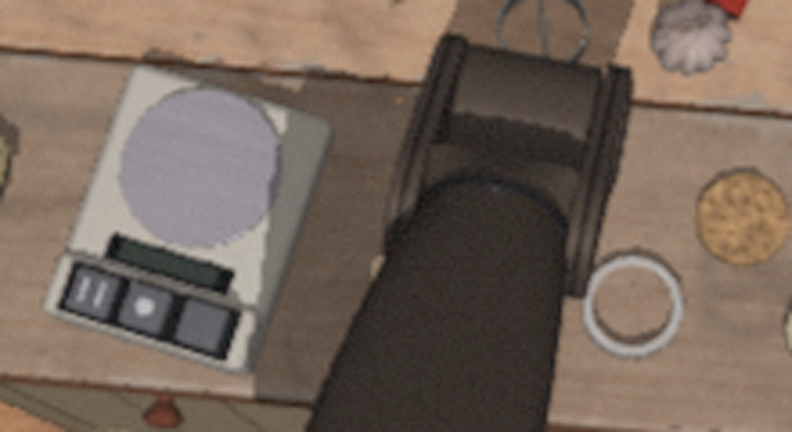

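View pics/k5.png

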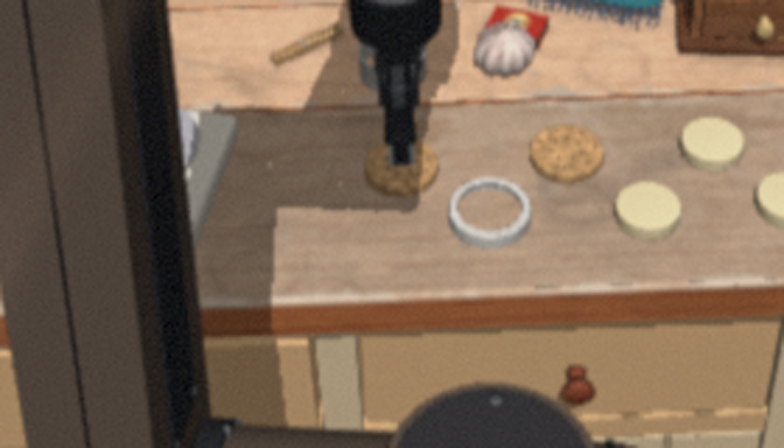

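Request:
move_arm --commands '[0.9, 0, 0.08, 0, 0.6, 0, 0, 0, 0.36, 0, 0, 0, 0, 0, 0, 0]'

```text
time: 9.2
eef_pos: [0.5245, 0.0462, 0.0132]
tcp_rot: [0.0, 0.708, -0.0, 0.707]
contact_force: [0.1, -0.9, -0.2]
opening: 0.994
```

Run:
```python
from h import *
go(.5233,.0467,.0105)
crop("top","k6",180,240,240,300,10)
```

```text
t 9.2 pos [0.5245 0.0462 0.0132] x [-0.001  0.    -1.   ] z [ 1.    -0.    -0.001] yaw z -0.0 f [ 0.1 -0.9 -0.2] op 0.994
shift now axes (units) [ 0.11  0.02 -0.05]
```

View pics/k6.png

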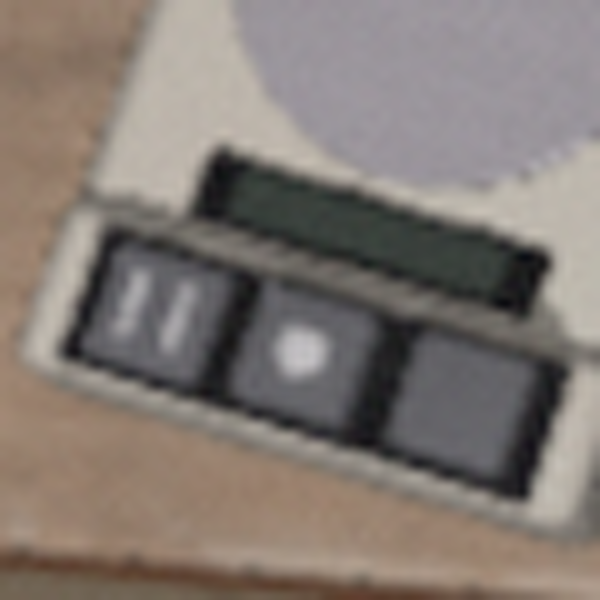

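Run:
```python
from h import *
a=np.radians(-12.2);P=np.array([.5287,.2761]);y=np.array([-np.sin(a),np.cos(a)]);W=P-.104*np.array([np.cos(a),np.sin(a)])
for n,k in(("L",1),("W",0),("O",-1)):
    for z in(.051,.062): print(n,z,((w2px("top",np.r_[W+.04*k*y,z])-[180,240])*10+4.5).round(0))
```

```text
L 0.051 [159. 311.]
L 0.062 [149. 303.]
W 0.051 [314. 359.]
W 0.062 [305. 352.]
O 0.051 [469. 407.]
O 0.062 [462. 400.]
```

Request:
move_arm --commands '[0.11, 0, -0.05, 0, 0, 0, 0, 0, 0, 0, 0, 0, 0, 0, 0, 0, 0, 0, 0, 0]' --jaw 40 --force 40

```text
time: 9.88
eef_pos: [0.5244, 0.046, 0.0117]
tcp_rot: [0.0, 0.707, -0.0, 0.708]
contact_force: [-0.2, 0.4, 5.8]
opening: 0.748
```

Request:
move_arm --commands '[-0.5, 0, 0, 0, -1, 0, 0, 0, -1, 0, 0, 0, -1, 0.5, 0, 0, -0.5, 1, 0, 0, 0, 1, 0, 0, 0, 1, 0, 0, 0, 1, 0, 0, 0, 1, 0, 0, 0, 1, 0, 0, 0, 1, 0, 0, 0, 1, 0.1, 0, 0, 1, 0.1, 0, 0, 0.7, 0, 0, 0, 0, 0, 0]'

```text
time: 11.75
eef_pos: [0.5283, 0.3018, 0.1107]
tcp_rot: [-0.001, 0.707, 0.0, 0.707]
contact_force: [0.4, -0.2, 0.1]
opening: 0.749
```

Run:
```python
from h import *
go(.5287,.2761,.0572)
crop("side","p1",160,160,360,320,4)
crop("top","p2",170,190,450,310,2.8)
```

```text
t 11.75 pos [0.5283 0.3018 0.1107] x [-0. -0. -1.] z [ 1.     0.001 -0.   ] yaw z 0.1 f [ 0.4 -0.2  0.1] op 0.749
shift now axes (units) [ 2.14 -1.03  0.02]
```

View pics/p1.png

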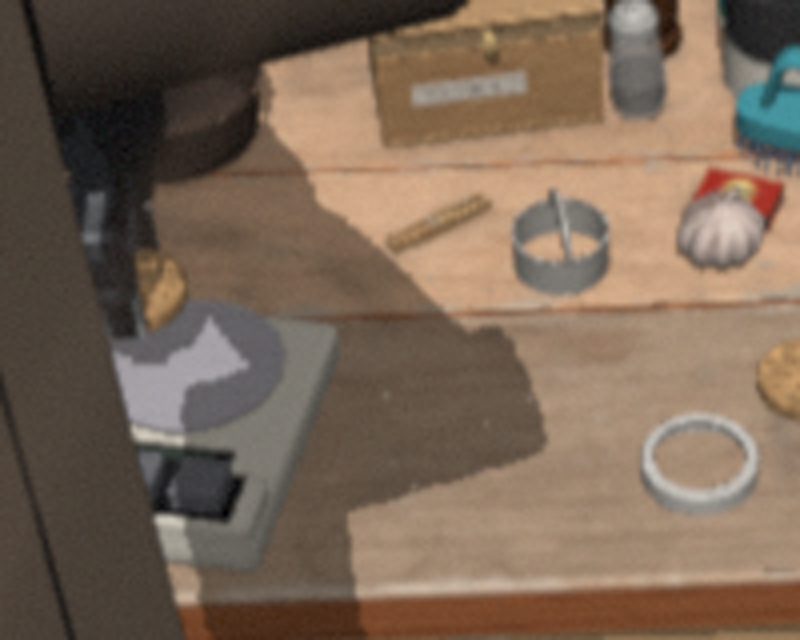

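View pics/p2.png

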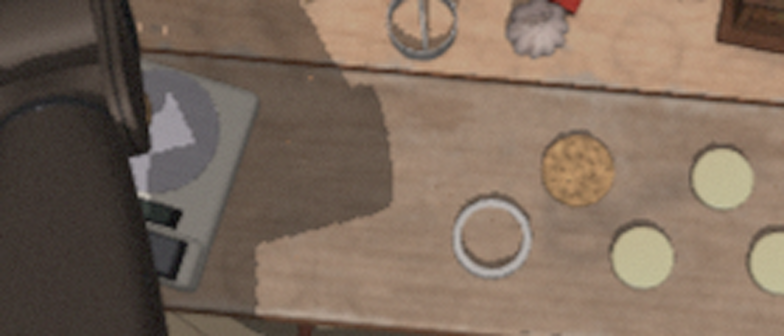

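The right edge of the oatcake shows at (165,290), and it seems to have swung about the jaw axis. I'll move right, where both cameras can see it.

Request:
move_arm --commands '[-0.3, -0.6, 0, 0, 0, -0.8, 0, 0, 0, -0.8, 0, 0, 0, -0.8, 0, 0, 0, -0.8, 0, 0, 0, -0.6, 0, 0, 0, -0.4, 0, 0, 0, 0, 0, 0]'

```text
time: 12.85
eef_pos: [0.5288, 0.1806, 0.1183]
tcp_rot: [0.001, 0.707, -0.0, 0.707]
contact_force: [1.1, 0.4, -0.8]
opening: 0.75
```

Run:
```python
from h import *
st()
crop("side","p3",160,160,360,320,4)
crop("top","p4",170,190,450,310,2.8)
```

```text
t 12.85 pos [0.5288 0.1806 0.1183] x [-0.  0. -1.] z [ 1.    -0.001 -0.   ] yaw z -0.1 f [ 1.1  0.4 -0.8] op 0.75
```

View pics/p3.png

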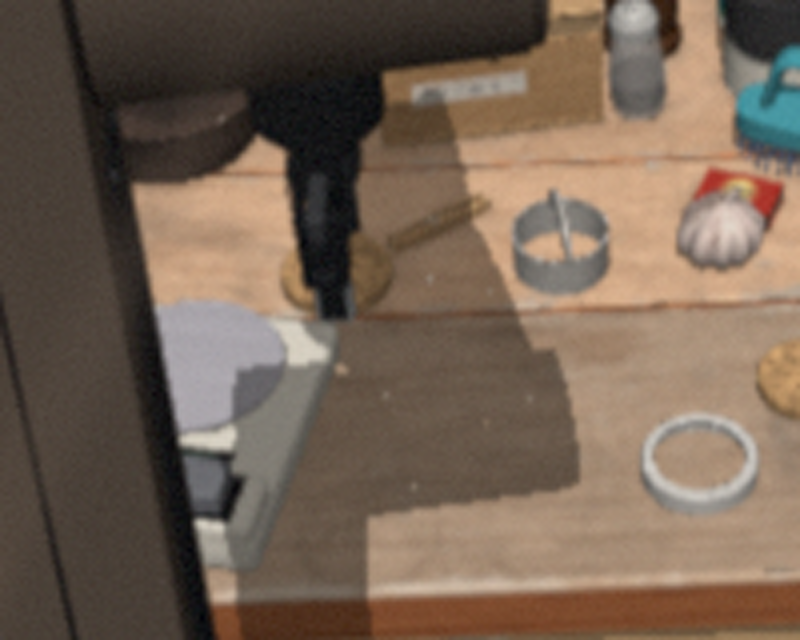

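View pics/p4.png

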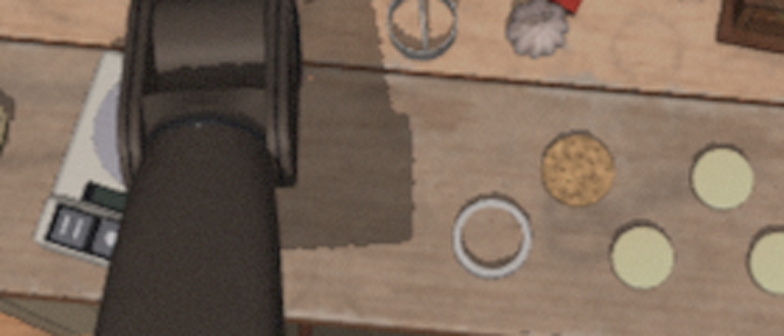

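The oatcake is flat in the grip, with its ellipse centred at (338,272); the earlier tilt was an effect of occlusion. I'll move it over the pan.

Request:
move_arm --commands '[0, 0.5, 0, 0, 0, 0.9, 0, 0, 0, 0.9, 0, 0, 0, 0.9, 0, 0, 0, 0.62, 0, 0, 0.6, 0, 0, 0, 0.8, 0, 0, 0, 0.6, 0, 0, 0, 0, 0, 0, 0]'

```text
time: 14.08
eef_pos: [0.5271, 0.2755, 0.0655]
tcp_rot: [-0.0, 0.709, -0.001, 0.705]
contact_force: [0.2, -0.6, -0.7]
opening: 0.748
```

Run:
```python
from h import *
go(.5287,.2761,.0572)
```

```text
t 14.07 pos [0.5271 0.2755 0.0655] x [-0.005 -0.002 -1.   ] z [ 1.    -0.001 -0.005] yaw z -0.1 f [ 0.2 -0.6 -0.7] op 0.748
shift now axes (units) [0.33 0.03 0.07]
```

Request:
move_arm --commands '[0.2, 0.02, 0.04, 0, 0.1, 0, 0, 0, 0, 0, 0, 0, 0, 0, 0, 0]'

```text
time: 14.58
eef_pos: [0.53, 0.2772, 0.0612]
tcp_rot: [0.0, 0.707, -0.0, 0.707]
contact_force: [-0.9, 0.4, 0.2]
opening: 0.748
```

Run:
```python
from h import *
go(.5287,.2761,.0567)
```

```text
t 14.57 pos [0.53   0.2772 0.0612] x [ 0.001  0.    -1.   ] z [ 1.    -0.     0.001] yaw z -0.0 f [-0.9  0.4  0.2] op 0.748
shift now axes (units) [ 0.18 -0.04 -0.05]
```

Request:
move_arm --commands '[0.1, -0.03, -0.03, 0, 0.08, 0, 0, 0, 0, 0, 0, 0, 0, 0, 0, 0]'

```text
time: 15.08
eef_pos: [0.529, 0.2764, 0.0567]
tcp_rot: [0.0, 0.707, -0.0, 0.707]
contact_force: [-1.8, -0.5, 4.5]
opening: 0.747
```

Request:
move_arm --commands '[0, 0, 0, 0, 0, 0, 0, 0, 0, 0, 0, 0, 0, 0, 0, 0, -0.5, 0, 0, 0, -1, 0, 0, 0, -1, 0, 0, 0, -1, -0.5, 0, 0, -0.5, -1, 0, 0, 0, -1, 0, 0, 0, -1, 0, 0, 0, -1, 0, 0, 0, -1, 0, 0, 0, -1, 0, 0, 0, -1, 0, 0, 0, -1, 0, 0]' --jaw 85

```text
time: 17.08
eef_pos: [0.5292, 0.063, 0.1575]
tcp_rot: [0.0, 0.707, -0.0, 0.708]
contact_force: [0.6, -0.3, 0.4]
opening: 0.994
```

Run:
```python
from h import *
go(.5356,-.2279,.06)
cv2.imwrite("pics/q1.png",ctrl.read_camera("top")[:,:,::-1])
crop("top","q2",180,190,280,290,6)
```

```text
t 17.07 pos [0.5292 0.063  0.1575] x [ 0.002 -0.    -1.   ] z [ 1.    -0.     0.002] yaw z -0.0 f [ 0.6 -0.3  0.4] op 0.994
shift now axes (units) [  3.9  -11.64   0.26]
```

View pics/q1.png

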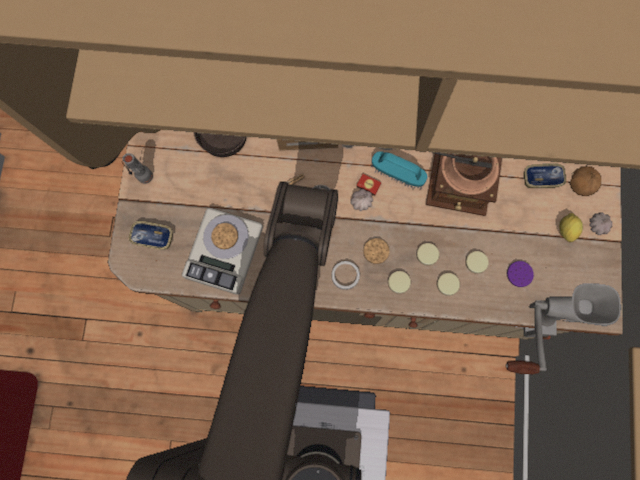

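View pics/q2.png

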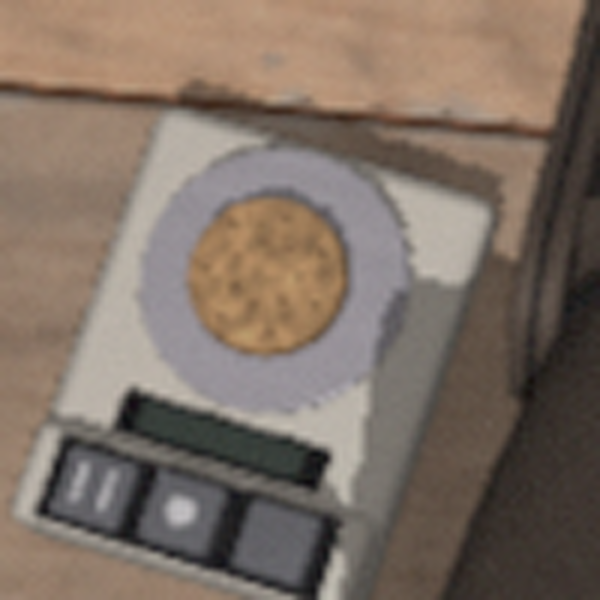

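Run:
```python
from h import *
print(px2w("top",180+269.5/6-.5,190+272.5/6-.5,.057),px2w("top",180+276.5/6-.5,190+279/6-.5,.045))
```

```text
[0.52866221 0.27691592] [0.52870728 0.27608874]
```

Oatcake 1 sits within 1 mm of the pan's centre, with the load key down and the other two keys up. Nothing else has moved. The first cheese is the one at top-view pixel (428,253).

Request:
move_arm --commands '[0, -0.64, 0.06, 0, 0, -1, 0.1, 0, 0, -1, 0.1, 0, 0, -1, 0, 0, 0, -1, 0, 0, 0, -1, 0, 0, 0, -1, 0, 0, 0, -1, 0, 0, 0, -1, 0, 0, 0, -1, 0, 0, 0.5, -1, 0, 0, 1, -1, 0, 0, 1, 0, 0, 0, 1, 0, 0, 0, 0.5, 0, 0, 0, 0, 0, 0, 0, 0, 0, 0, 0]'

```text
time: 19.3
eef_pos: [0.5361, -0.2275, 0.0575]
tcp_rot: [-0.0, 0.706, -0.0, 0.708]
contact_force: [0.0, 0.1, -0.1]
opening: 0.998
```

Run:
```python
from h import *
go(.5356,-.2279,.0135)
crop("side","q3",300,180,560,330,3)
```

```text
t 19.3 pos [ 0.5361 -0.2275  0.0575] x [ 0.002 -0.001 -1.   ] z [ 1.    -0.     0.002] yaw z -0.0 f [ 0.   0.1 -0.1] op 0.998
shift now axes (units) [ 1.76 -0.01 -0.02]
```

View pics/q3.png

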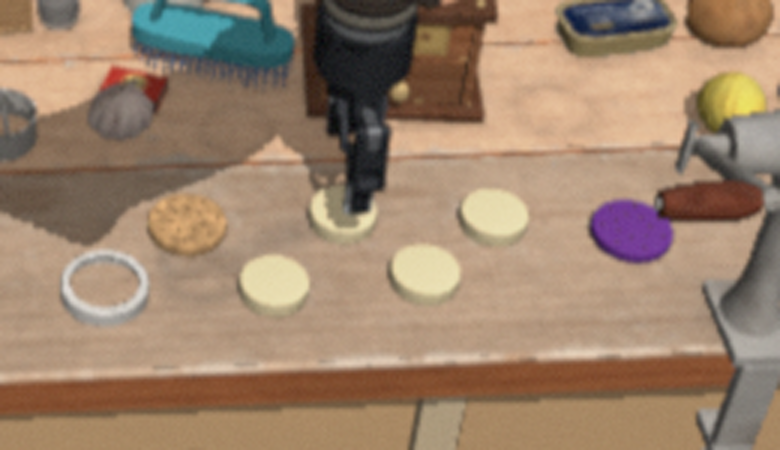

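Run:
```python
from h import *
print(px2w("side",300+343/3,180+210/3,.016), w2px("side",[.493,-.2275,.0565]))
```

```text
[ 0.5364445  -0.22852579] [418.36761004 250.57860638]
```

Request:
move_arm --commands '[0.9, 0, 0, 0, 0.6, 0, 0, 0, 0.24, 0, 0, 0, 0, 0, 0, 0, 0, 0, 0, 0]'

```text
time: 19.98
eef_pos: [0.5358, -0.2274, 0.0135]
tcp_rot: [-0.0, 0.707, -0.0, 0.707]
contact_force: [0.2, -0.3, -0.3]
opening: 0.995
```

Request:
move_arm --commands '[0, 0, 0, 0, 0, 0, 0, 0, 0, 0, 0, 0, 0, 0, 0, 0, 0, 0, 0, 0, -0.5, 0, 0, 0, -1, 0, 0, 0, -1, 0, 0, 0, -1, 0.5, -0.1, 0, -0.8, 0.8, -0.1, 0, 0, 1, -0.1, 0, 0, 1, 0, 0, 0, 1, 0, 0]' --jaw 40

```text
time: 21.6
eef_pos: [0.5265, -0.1176, 0.1188]
tcp_rot: [0.0, 0.708, 0.0, 0.706]
contact_force: [-0.7, 0.1, 0.2]
opening: 0.632
```

Run:
```python
from h import *
go(.5287,.2765,.12)
crop("side","q4",300,180,560,330,3)
```

```text
t 21.6 pos [ 0.5265 -0.1176  0.1188] x [-0.002  0.001 -1.   ] z [ 1.    -0.    -0.002] yaw z -0.0 f [-0.7  0.1  0.2] op 0.632
shift now axes (units) [-0.03 15.77  0.08]
```

View pics/q4.png

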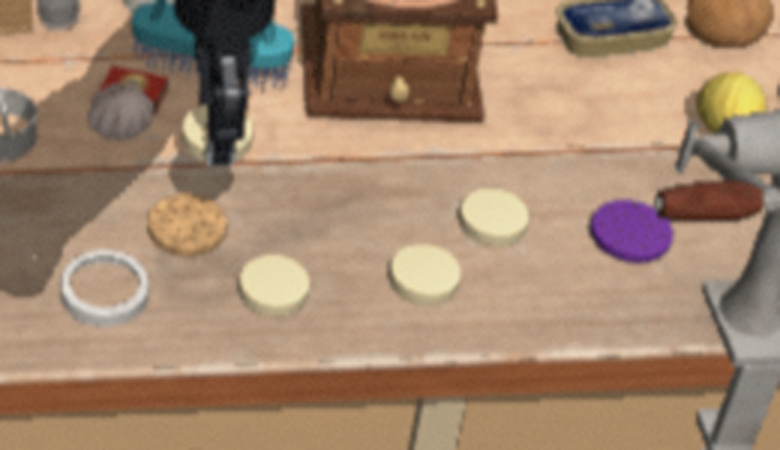

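Request:
move_arm --commands '[0, 1, 0, 0, 0, 1, 0, 0, 0, 1, 0, 0, 0, 1, 0, 0, 0, 1, 0, 0, 0, 1, 0, 0, 0, 1, 0, 0, 0, 1, 0, 0, 0, 1, 0, 0, 0, 1, 0, 0, 0, 1, 0, 0, 0, 1, 0, 0, 0, 1, 0, 0, 0, 1, 0, 0, 0, 0.85, 0, 0, 0, 0.75, 0, 0, 0.8, 0, 0, 0, 0.7, 0, 0, 0, 0, 0, 0, 0, 0, 0, 0, 0]'

```text
time: 24.15
eef_pos: [0.528, 0.2698, 0.0825]
tcp_rot: [0.0, 0.707, -0.001, 0.707]
contact_force: [0.1, -1.0, -0.6]
opening: 0.638
```

Run:
```python
from h import *
go(.5287,.2768,.0705)
```

```text
t 24.15 pos [0.528  0.2698 0.0825] x [-0.001 -0.    -1.   ] z [ 1.    -0.001 -0.001] yaw z -0.1 f [ 0.1 -1.  -0.6] op 0.638
shift now axes (units) [0.48 0.28 0.03]
```

Request:
move_arm --commands '[0, 0.28, 0.03, 0, 0.3, 0, 0, 0, 0.1, 0, 0, 0, 0, 0, 0, 0, 0, 0, 0, 0]'

```text
time: 24.78
eef_pos: [0.5288, 0.2773, 0.0728]
tcp_rot: [0.0, 0.707, -0.0, 0.707]
contact_force: [0.6, -0.0, -0.5]
opening: 0.634
```

Run:
```python
from h import *
go(.5287,.2768,.0705)
```

```text
t 24.77 pos [0.5288 0.2773 0.0728] x [ 0. -0. -1.] z [ 1. -0.  0.] yaw z -0.0 f [ 0.6 -0.  -0.5] op 0.634
shift now axes (units) [ 0.09 -0.02 -0.  ]
```

Request:
move_arm --commands '[0.06, 0, 0, 0, 0.05, 0, 0, 0, 0, 0, 0, 0, 0, 0, 0, 0]'

```text
time: 25.28
eef_pos: [0.5289, 0.2774, 0.0707]
tcp_rot: [0.0, 0.707, -0.0, 0.707]
contact_force: [-2.0, -0.2, 4.4]
opening: 0.635
```

Request:
move_arm --commands '[0, 0, 0, 0, 0, 0, 0, 0, 0, 0, 0, 0, 0, 0, 0, 0, -0.5, 0, 0, 0, -1, 0, 0, 0, -1, 0, 0, 0, -1, -0.5, 0, 0, -0.5, -1, 0, 0, 0, -1, 0, 0, 0, -1, 0, 0, 0, -1, 0, 0, 0, -1, 0, 0, 0, -1, 0, 0, 0, -1, 0, 0, 0, -1, 0, 0, 0, -1, 0, 0, 0, -1, 0, 0, 0, -1, 0, 0, 0, -1, 0, 0]' --jaw 85

```text
time: 27.78
eef_pos: [0.5288, -0.036, 0.1712]
tcp_rot: [0.0, 0.707, -0.0, 0.708]
contact_force: [0.3, -0.0, 0.0]
opening: 0.994
```

Run:
```python
from h import *
go(.5253,-.3509,.06)
crop("top","r2",180,190,280,290,6)
crop("side","r3",160,190,560,330,2)
```

```text
t 27.77 pos [ 0.5288 -0.036   0.1712] x [ 0.002 -0.    -1.   ] z [ 1.    -0.     0.002] yaw z -0.0 f [ 0.3 -0.   0. ] op 0.994
shift now axes (units) [  4.45 -12.59  -0.14]
```

View pics/r2.png

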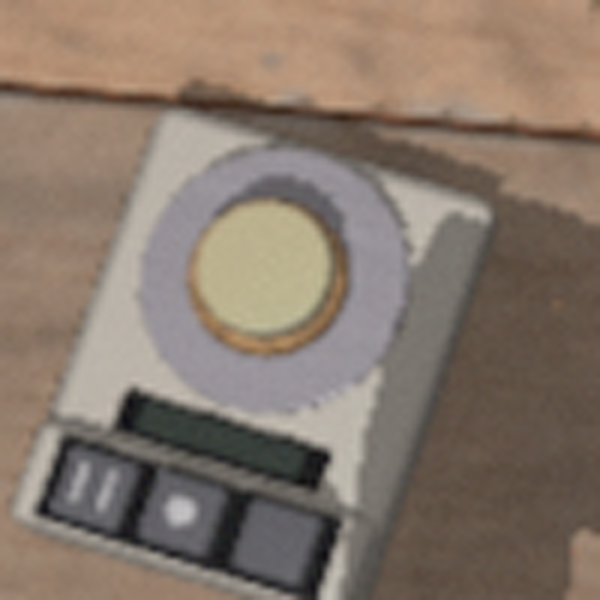

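View pics/r3.png

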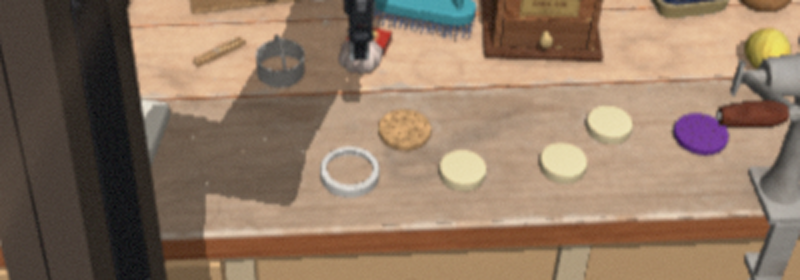

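Run:
```python
from h import *
print(px2w("top",180+262.5/6-.5,190+266/6-.5,.073))
print(px2w("side",160+609/2,190+122/2,.016),px2w("side",160+563/2,190+159/2,.016),px2w("side",160+463/2,190+167/2,.016))
```

```text
[0.52773164 0.27688698]
[ 0.52636294 -0.35110524] [ 0.46676965 -0.28276488] [ 0.45992839 -0.16201501]
```

Request:
move_arm --commands '[0, -0.6, 0, 0, 0, -1, 0, 0, 0, -1, 0, 0, 0, -1, -0.05, 0, 0, -1, -0.05, 0, 0, -1, -0.04, 0, 0, -1, 0, 0, 0, -1, 0, 0, 0, -1, 0, 0, 0, -1, 0, 0, 0.5, -1, 0, 0, 1, -1, 0, 0, 1, -0.99, 0, 0, 1, 0, 0, 0, 0.9, 0, 0, 0, 0, 0, 0, 0, 0, 0, 0, 0]'

```text
time: 30.0
eef_pos: [0.5254, -0.3506, 0.0609]
tcp_rot: [-0.0, 0.707, -0.0, 0.707]
contact_force: [0.6, 0.1, 0.5]
opening: 0.994
```

Run:
```python
from h import *
go(.5253,-.3509,.0135)
crop("top","r4",370,220,560,320,4)
```

```text
t 30.0 pos [ 0.5254 -0.3506  0.0609] x [ 0.001 -0.001 -1.   ] z [ 1.    -0.     0.001] yaw z -0.0 f [0.6 0.1 0.5] op 0.994
shift now axes (units) [ 1.9  -0.01 -0.01]
```

View pics/r4.png

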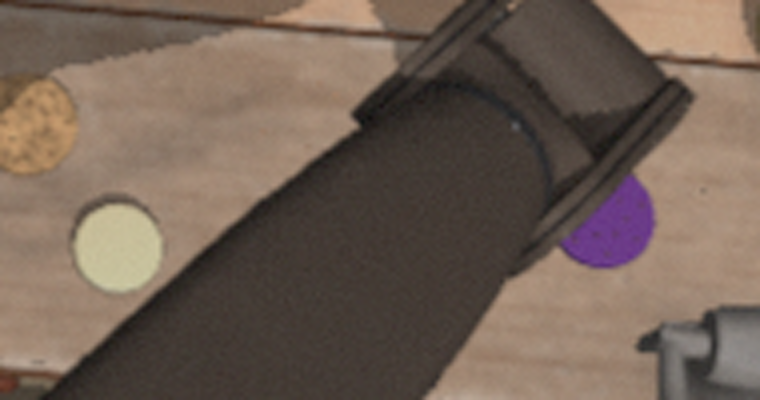

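Request:
move_arm --commands '[0.9, 0, 0, 0, 0.6, 0, 0, 0, 0.38, 0, 0, 0, 0, 0, 0, 0]'

```text
time: 30.55
eef_pos: [0.5242, -0.3492, 0.0114]
tcp_rot: [0.001, 0.708, 0.001, 0.706]
contact_force: [0.1, 0.5, 0.3]
opening: 0.995
```

Request:
move_arm --commands '[0, 0, 0, 0, 0, 0, 0, 0, 0, 0, 0, 0, 0, 0, 0, 0, 0, 0, 0, 0, -0.5, 0, 0, 0, -1, 0, 0, 0, -1, 0, 0, 0, -1, 0.5, 0.05, 0, -1, 0.8, 0.08, 0, 0, 1, 0, 0, 0, 1, 0, 0, 0, 1, 0, 0, 0, 1, 0, 0, 0, 1, 0, 0, 0, 1, 0, 0]' --jaw 40

```text
time: 32.55
eef_pos: [0.528, -0.1654, 0.125]
tcp_rot: [0.0, 0.707, 0.0, 0.707]
contact_force: [0.0, -0.4, 0.1]
opening: 0.642
```

Run:
```python
from h import *
go(.5287,.2768,.12)
crop("side","r5",300,180,560,330,3)
```

```text
t 32.55 pos [ 0.528  -0.1654  0.125 ] x [-0.001  0.    -1.   ] z [ 1.    -0.    -0.001] yaw z -0.0 f [ 0.  -0.4  0.1] op 0.642
shift now axes (units) [ 0.21 17.69  0.03]
```

View pics/r5.png

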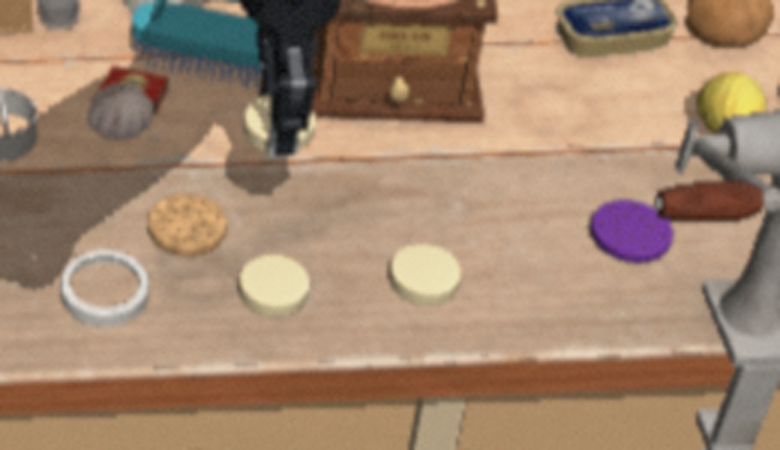

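Request:
move_arm --commands '[0, 1, 0, 0, 0, 1, 0, 0, 0, 1, 0, 0, 0, 1, 0, 0, 0, 1, 0, 0, 0, 1, 0, 0, 0, 1, 0, 0, 0, 1, 0, 0, 0, 1, 0, 0, 0, 1, 0, 0, 0, 1, 0, 0, 0, 1, 0, 0, 0, 1, 0, 0, 0, 1, 0, 0, 0, 1, 0, 0, 0, 1, 0, 0, 0, 1, 0, 0, 0, 0.7, 0.02, 0, 0.5, 0, 0, 0, 0.4, 0, 0, 0]'

```text
time: 35.1
eef_pos: [0.5283, 0.2745, 0.1016]
tcp_rot: [-0.0, 0.708, -0.0, 0.707]
contact_force: [-0.6, -0.6, -1.0]
opening: 0.636
```

Request:
move_arm --commands '[0, 0, 0, 0, 0, 0, 0, 0]'

```text
time: 35.35
eef_pos: [0.5291, 0.2745, 0.1029]
tcp_rot: [0.0, 0.707, -0.001, 0.707]
contact_force: [-0.1, 0.2, 0.3]
opening: 0.634
```

Run:
```python
from h import *
go(.5287,.2768,.0865)
```

```text
t 35.35 pos [0.5291 0.2745 0.1029] x [-0. -0. -1.] z [ 1.    -0.001 -0.   ] yaw z -0.1 f [-0.1  0.2  0.3] op 0.634
shift now axes (units) [ 0.65  0.09 -0.01]
```

Request:
move_arm --commands '[0.3, 0.06, 0, 0, 0.2, 0, 0, 0, 0.08, 0, 0, 0, 0, 0, 0, 0, 0, 0, 0, 0]'

```text
time: 35.98
eef_pos: [0.5291, 0.2767, 0.0888]
tcp_rot: [0.0, 0.707, -0.0, 0.707]
contact_force: [0.1, 0.4, 0.2]
opening: 0.636
```

Request:
move_arm --commands '[0.06, 0, 0, 0, 0.04, 0, 0, 0, 0, 0, 0, 0, 0, 0, 0, 0]'

```text
time: 36.48
eef_pos: [0.5293, 0.2767, 0.0872]
tcp_rot: [0.0, 0.707, -0.0, 0.707]
contact_force: [-2.5, -0.3, 5.7]
opening: 0.634
```

Request:
move_arm --commands '[0, 0, 0, 0, 0, 0, 0, 0, 0, 0, 0, 0, 0, 0, 0, 0, -0.5, 0, 0, 0, -1, 0, 0, 0, -1, 0, 0, 0, -1, -0.5, 0, 0, -0.5, -1, 0, 0, 0, -1, 0, 0, 0, -1, 0, 0, 0, -1, 0, 0, 0, -1, 0, 0, 0, -1, 0, 0, 0, -1, 0, 0, 0, -1, 0, 0, 0, -1, 0, 0, 0, -1, 0, 0, 0, -1, 0, 0, 0, -1, 0, 0]' --jaw 85

```text
time: 38.98
eef_pos: [0.5291, -0.0368, 0.1872]
tcp_rot: [0.0, 0.707, -0.0, 0.708]
contact_force: [0.3, -0.1, -0.3]
opening: 0.995
```

Run:
```python
from h import *
go(.459,-.1616,.06)
crop("top","s2",180,190,280,290,6)
crop("top","s3",295,225,545,310,3.2)
```

```text
t 38.98 pos [ 0.5291 -0.0368  0.1872] x [ 0.001 -0.    -1.   ] z [ 1.    -0.     0.001] yaw z -0.0 f [ 0.3 -0.1 -0.3] op 0.995
shift now axes (units) [ 5.09 -4.99 -2.81]
```

View pics/s2.png

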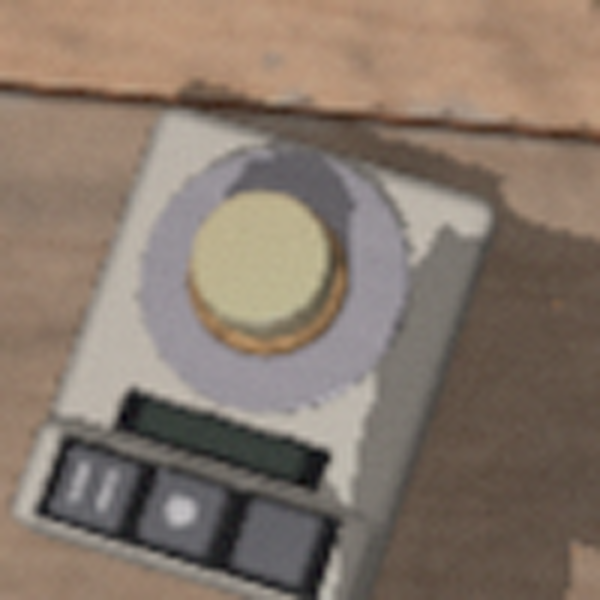

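View pics/s3.png

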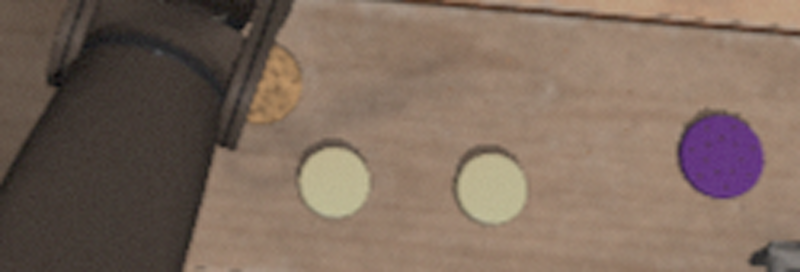

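Run:
```python
from h import *
print(px2w("top",180+260/6-.5,190+260/6-.5,.089))
```

```text
[0.52670142 0.27497042]
```

Request:
move_arm --commands '[0, -0.8, -0.3, 0, 0, -1, -0.6, 0, 0.5, -1, -0.6, 0, 0.8, -1, -0.6, 0, 0.8, -1, -0.6, 0, 0.9, -0.2, -0.11, 0, 1, 0, 0, 0, 1, 0, 0, 0, 0.1, 0, 0, 0, 0, 0, 0, 0]'

```text
time: 40.33
eef_pos: [0.4592, -0.1608, 0.0595]
tcp_rot: [-0.0, 0.707, -0.0, 0.707]
contact_force: [-0.3, -0.3, 0.9]
opening: 0.996
```

Run:
```python
from h import *
go(.459,-.1616,.0135)
crop("side","s4",300,180,560,330,3)
```

```text
t 40.33 pos [ 0.4592 -0.1608  0.0595] x [ 0.001 -0.    -1.   ] z [1.    0.    0.001] yaw z 0.0 f [-0.3 -0.3  0.9] op 0.996
shift now axes (units) [ 1.84 -0.03 -0.01]
```

View pics/s4.png

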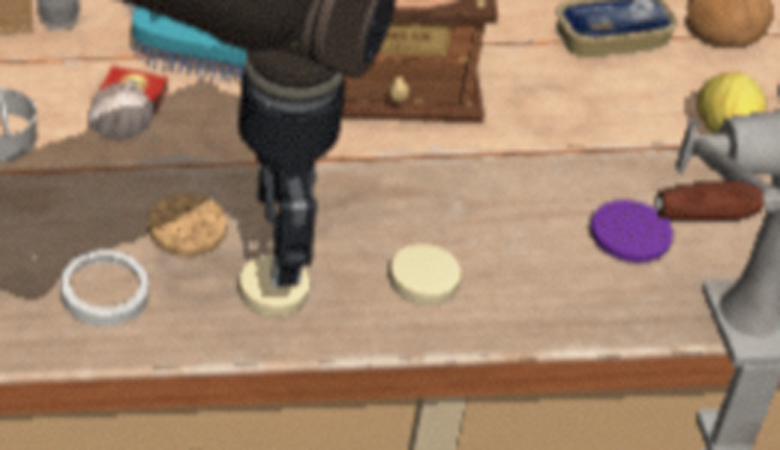

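Request:
move_arm --commands '[0.9, -0.03, 0, 0, 0.6, 0, 0, 0, 0.33, 0, 0, 0, 0, 0, 0, 0]'

```text
time: 40.88
eef_pos: [0.4583, -0.1614, 0.0125]
tcp_rot: [0.0, 0.707, 0.0, 0.707]
contact_force: [0.7, -0.2, 0.1]
opening: 0.995
```

Request:
move_arm --commands '[0, 0, 0, 0, 0, 0, 0, 0, 0, 0, 0, 0, 0, 0, 0, 0, 0, 0, 0, 0, -0.5, 0, 0, 0, -1, 0, 0, 0, -1, 0, 0, 0, -1, 0.5, 0.4, 0, -1, 0.8, 0.6, 0, -0.8, 1, 0.6, 0, 0, 1, 0.6, 0, 0, 1, 0.6, 0, 0, 0.5, 0, 0, 0, 0, 0, 0]' --jaw 40

```text
time: 42.75
eef_pos: [0.5278, -0.041, 0.145]
tcp_rot: [-0.0, 0.708, 0.0, 0.707]
contact_force: [-0.1, -0.3, 0.1]
opening: 0.638
```

Run:
```python
from h import *
go(.5290,.2768,.145)
crop("side","s5",260,180,520,330,3)
```

```text
t 42.75 pos [ 0.5278 -0.041   0.145 ] x [-0.001  0.    -1.   ] z [ 1.     0.001 -0.001] yaw z 0.1 f [-0.1 -0.3  0.1] op 0.638
shift now axes (units) [ 0.   12.71  0.06]
```

View pics/s5.png

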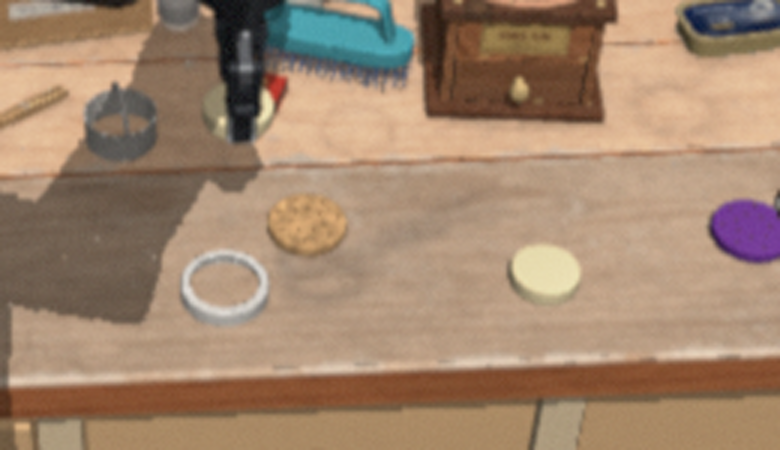

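Request:
move_arm --commands '[0, 0.7, 0.03, 0, 0, 1, 0, 0, 0, 1, 0, 0, 0, 1, 0, 0, 0, 1, 0, 0, 0, 1, 0, 0, 0, 1, 0, 0, 0, 1, 0, 0, 0, 1, 0, 0, 0, 1, 0, 0, 0, 1, 0, 0, 0, 1, 0, 0, 0, 1, 0, 0, 0, 0, 0, 0, 0.5, 0, 0, 0, 0.5, 0, 0, 0, 0.3, 0, 0, 0, 0, 0, 0, 0, 0, 0, 0, 0]'

```text
time: 45.18
eef_pos: [0.5298, 0.2757, 0.113]
tcp_rot: [0.0, 0.707, -0.0, 0.707]
contact_force: [-0.4, -0.2, -0.8]
opening: 0.64
```

Run:
```python
from h import *
go(.5290,.2768,.1025)
```

```text
t 45.17 pos [0.5298 0.2757 0.113 ] x [ 0.  0. -1.] z [ 1.    -0.001  0.   ] yaw z -0.0 f [-0.4 -0.2 -0.8] op 0.64
shift now axes (units) [ 0.42  0.04 -0.03]
```

Request:
move_arm --commands '[0.2, 0.04, -0.03, 0, 0.1, 0, 0, 0, 0.05, 0, 0, 0, 0, 0, 0, 0, 0, 0, 0, 0]'

```text
time: 45.8
eef_pos: [0.5288, 0.2769, 0.1042]
tcp_rot: [0.0, 0.707, -0.0, 0.707]
contact_force: [0.5, 0.4, -0.8]
opening: 0.635
```

Request:
move_arm --commands '[0.06, 0, 0, 0, 0.03, 0, 0, 0, 0, 0, 0, 0, 0, 0, 0, 0]'

```text
time: 46.3
eef_pos: [0.529, 0.277, 0.1029]
tcp_rot: [0.0, 0.707, -0.0, 0.707]
contact_force: [-1.3, -0.9, 5.3]
opening: 0.638
```

Contact. I'll release, retreat, and go towards the fourth cheese at (449,284).

Request:
move_arm --commands '[0, 0, 0, 0, 0, 0, 0, 0, 0, 0, 0, 0, 0, 0, 0, 0, -0.5, 0, 0, 0, -1, 0, 0, 0, -1, 0, 0, 0, -1, -0.5, 0, 0, 0, -1, 0, 0, 0, -1, 0, 0, 0, -1, 0, 0, 0, -1, 0, 0, 0, -1, 0, 0, 0, -1, 0, 0, 0, -1, 0, 0, 0, -1, 0, 0, 0, -1, 0, 0, 0, -1, 0, 0, 0, -1, 0, 0, 0, -1, 0, 0]' --jaw 85

```text
time: 48.8
eef_pos: [0.5289, -0.0365, 0.1905]
tcp_rot: [0.0, 0.707, -0.0, 0.708]
contact_force: [0.1, -0.0, 0.3]
opening: 0.992
```

Run:
```python
from h import *
go(.4652,-.2821,.06)
crop("top","t2",180,190,280,290,6)
crop("side","t3",160,190,560,330,2)
```

```text
t 48.8 pos [ 0.5289 -0.0365  0.1905] x [ 0.002 -0.    -1.   ] z [ 1.    -0.     0.002] yaw z -0.0 f [ 0.1 -0.   0.3] op 0.992
shift now axes (units) [ 5.22 -9.82 -2.55]
```

View pics/t2.png

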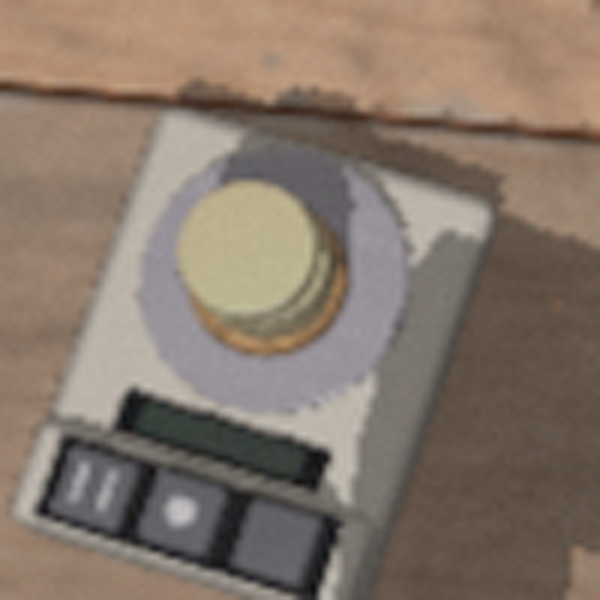

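View pics/t3.png

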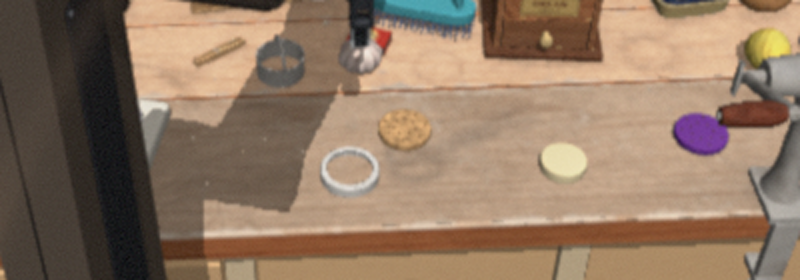

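Run:
```python
from h import *
print(px2w("top",180+245.5/6-.5,190+249.5/6-.5,.105))
for z in(.057,.073,.089,.105): print(z,(w2px("top",[.5287,.2761,z])-[180,190]+.5)*6)
```

```text
[0.52702074 0.27798699]
0.057 [271.49321365 272.57950904]
0.073 [264.73279596 263.83893593]
0.089 [257.82665525 254.90995691]
0.105 [250.77002852 245.78641387]
```

Third cheese is about 2.5 mm off centre at most, so that's fine. Now the fourth cheese.

Request:
move_arm --commands '[0, -0.8, 0, 0, 0, -1, 0, 0, 0, -1, -0.3, 0, 0, -1, -0.4, 0, 0, -1, -0.4, 0, 0, -1, -0.4, 0, 0, -1, -0.4, 0, 0.5, -1, -0.4, 0, 0.8, -1, -0.25, 0, 1, -1, 0, 0, 1, -0.02, 0, 0, 1, 0, 0, 0, 0.9, 0, 0, 0, 0, 0, 0, 0, 0, 0, 0, 0]'

```text
time: 50.78
eef_pos: [0.4653, -0.2816, 0.0603]
tcp_rot: [-0.0, 0.707, -0.0, 0.708]
contact_force: [0.0, 0.3, 0.2]
opening: 0.996
```

Run:
```python
from h import *
go(.4652,-.2821,.0135)
crop("side","t4",300,180,560,330,3)
```

```text
t 50.77 pos [ 0.4653 -0.2816  0.0603] x [ 0.001 -0.001 -1.   ] z [ 1.    -0.     0.001] yaw z -0.0 f [0.  0.3 0.2] op 0.996
shift now axes (units) [ 1.87 -0.02 -0.01]
```

View pics/t4.png

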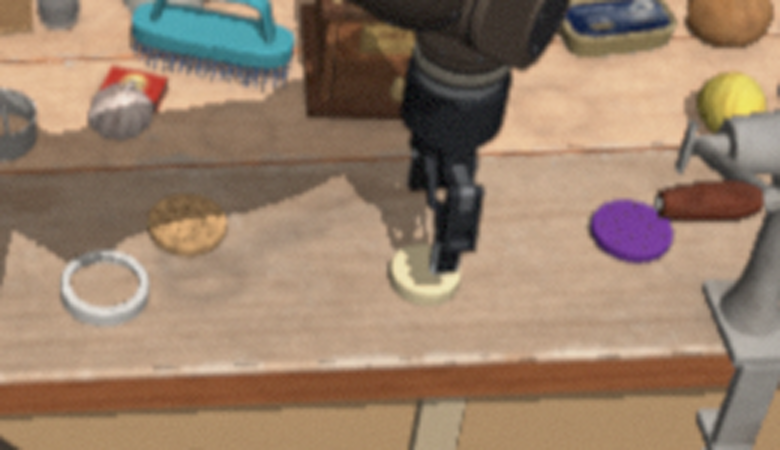

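Request:
move_arm --commands '[0.9, -0.02, 0, 0, 0.6, 0, 0, 0, 0.36, 0, 0, 0, 0, 0, 0, 0]'

```text
time: 51.32
eef_pos: [0.4645, -0.2813, 0.0123]
tcp_rot: [0.0, 0.707, 0.0, 0.707]
contact_force: [-0.7, -0.1, -0.0]
opening: 0.997
```

Request:
move_arm --commands '[0, 0, 0, 0, 0, 0, 0, 0, 0, 0, 0, 0, 0, 0, 0, 0, 0, 0, 0, 0, -0.5, 0, 0, 0, -1, 0, 0, 0, -1, 0, 0, 0, -1, 0.5, 0.3, 0, -1, 0.8, 0.4, 0, -1, 1, 0.4, 0, -0.4, 1, 0.4, 0, 0, 1, 0.4, 0, 0, 1, 0.4, 0, 0, 1, 0.25, 0, 0, 1, 0, 0, 0, 1, 0, 0, 0, 0.7, 0, 0, 0, 0, 0, 0]' --jaw 40

```text
time: 53.7
eef_pos: [0.5282, -0.0557, 0.1602]
tcp_rot: [-0.0, 0.707, 0.0, 0.707]
contact_force: [-0.3, -0.4, -1.0]
opening: 0.639
```

Run:
```python
from h import *
go(.5295,.2762,.16)
crop("side","t5",260,180,520,330,3)
```

```text
t 53.7 pos [ 0.5282 -0.0557  0.1602] x [-0.001 -0.    -1.   ] z [ 1.     0.001 -0.001] yaw z 0.1 f [-0.3 -0.4 -1. ] op 0.639
shift now axes (units) [1.000e-02 1.328e+01 7.000e-02]
```

View pics/t5.png

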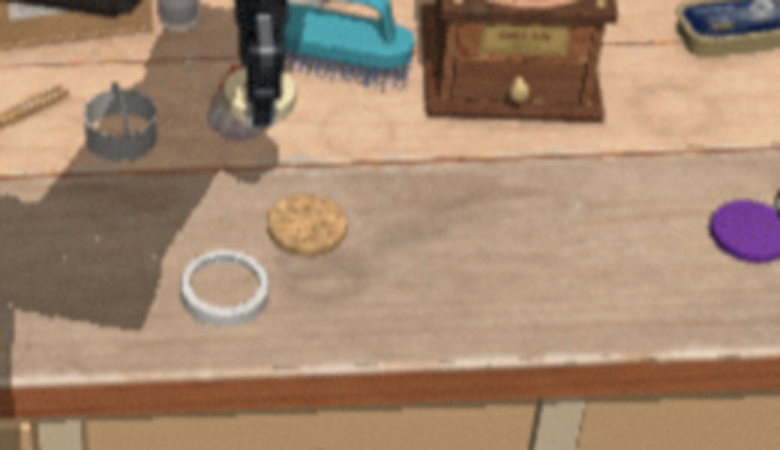

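Request:
move_arm --commands '[0, 0.7, 0.04, 0, 0, 1, 0, 0, 0, 1, 0, 0, 0, 1, 0, 0, 0, 1, 0, 0, 0, 1, 0, 0, 0, 1, 0, 0, 0, 1, 0, 0, 0, 1, 0, 0, 0, 1, 0, 0, 0, 1, 0, 0, 0, 1, 0, 0, 0, 1, 0, 0, 0, 0.58, 0, 0, 0.5, 0, 0, 0, 0.5, 0, 0, 0, 0.3, 0, 0, 0, 0, 0, 0, 0, 0, 0, 0, 0]'

```text
time: 56.12
eef_pos: [0.53, 0.2751, 0.1281]
tcp_rot: [0.0, 0.707, -0.0, 0.707]
contact_force: [-0.4, 0.5, 0.9]
opening: 0.638
```

Run:
```python
from h import *
go(.5295,.2762,.1185)
crop("top","t6",160,170,300,290,5)
```

```text
t 56.12 pos [0.53   0.2751 0.1281] x [ 0.  0. -1.] z [ 1.    -0.001  0.   ] yaw z -0.1 f [-0.4  0.5  0.9] op 0.638
shift now axes (units) [ 0.38  0.04 -0.02]
```

View pics/t6.png

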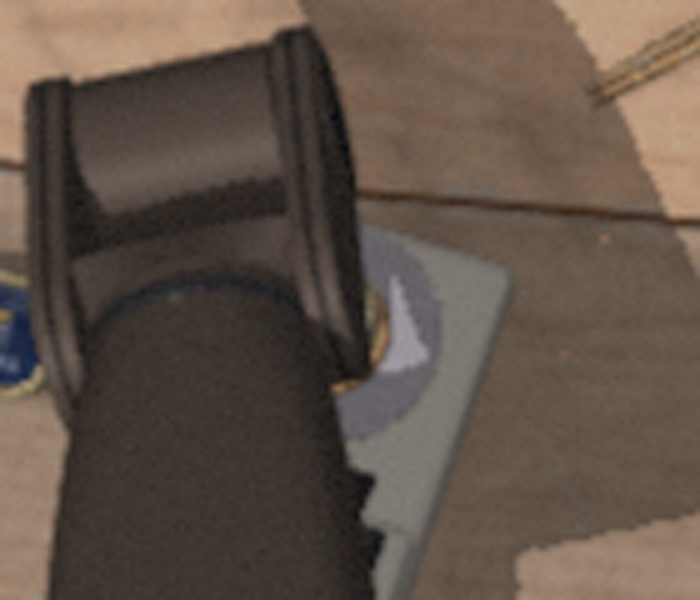

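Request:
move_arm --commands '[0.2, 0.04, -0.02, 0, 0.1, 0, 0, 0, 0, 0, 0, 0, 0, 0, 0, 0]'

```text
time: 56.68
eef_pos: [0.5292, 0.2764, 0.1203]
tcp_rot: [0.0, 0.707, -0.0, 0.707]
contact_force: [-0.2, 0.0, -0.7]
opening: 0.633
```

Request:
move_arm --commands '[0.06, 0, 0, 0, 0.03, 0, 0, 0, 0, 0, 0, 0, 0, 0, 0, 0]'

```text
time: 57.18
eef_pos: [0.5295, 0.2765, 0.1188]
tcp_rot: [0.0, 0.707, -0.0, 0.707]
contact_force: [-1.7, -0.1, 5.9]
opening: 0.639
```

Request:
move_arm --commands '[0, 0, 0, 0, 0, 0, 0, 0, 0, 0, 0, 0, 0, 0, 0, 0, -0.5, 0, 0, 0, -1, 0, 0, 0, -1, 0, 0, 0, -0.5, -0.5, 0, 0, 0, -1, 0, 0, 0, -1, 0, 0, 0, -1, 0, 0, 0, -1, 0, 0, 0, -1, 0, 0, 0, -1, 0, 0, 0, -1, 0, 0, 0, -1, 0, 0, 0, -1, 0, 0, 0, -1, 0, 0, 0, -1, 0, 0, 0, -1, 0, 0]' --jaw 85

```text
time: 59.68
eef_pos: [0.5285, -0.0375, 0.193]
tcp_rot: [0.0, 0.707, -0.0, 0.707]
contact_force: [-0.4, -0.4, 0.2]
opening: 0.998
```

Run:
```python
from h import *
go(.5328,-.0991,.06)
crop("top","u2",180,180,280,280,6)
crop("side","u3",160,190,560,330,2)
```

```text
t 59.67 pos [ 0.5285 -0.0375  0.193 ] x [-0. -0. -1.] z [ 1.    -0.001 -0.   ] yaw z -0.0 f [-0.4 -0.4  0.2] op 0.998
shift now axes (units) [ 5.32 -2.46  0.18]
```

View pics/u2.png

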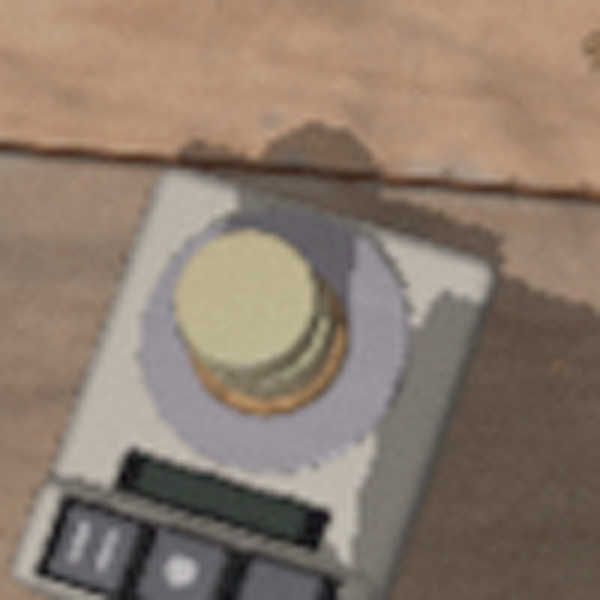

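View pics/u3.png

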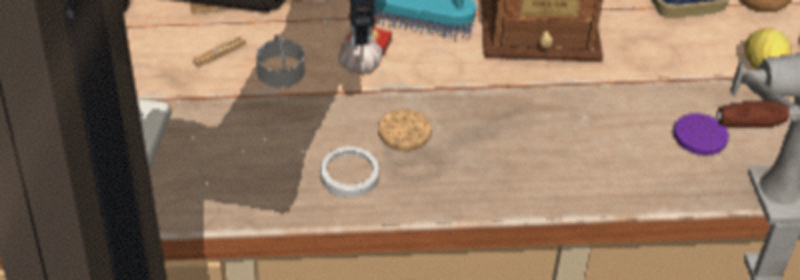

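Run:
```python
from h import *
print(px2w("top",180+246.5/6-.5,180+299.5/6-.5,.121),px2w("side",160+405/2,190+128.5/2,.012))
```

```text
[0.52758734 0.27479751] [ 0.53238416 -0.0997453 ]
```

Request:
move_arm --commands '[0.5, -0.6, 0.1, 0, 0.8, -0.9, 0.08, 0, 1, -0.9, 0, 0, 1, -0.06, 0, 0, 1, 0, 0, 0, 1, 0, 0, 0, 0, 0, 0, 0, 0, 0, 0, 0]'

```text
time: 60.78
eef_pos: [0.5339, -0.0977, 0.061]
tcp_rot: [-0.0, 0.707, -0.0, 0.707]
contact_force: [0.3, 1.2, -0.2]
opening: 0.995
```

Run:
```python
from h import *
go(.533,-.099,.0115)
crop("side","u4",260,180,520,330,3)
```

```text
t 60.77 pos [ 0.5339 -0.0977  0.061 ] x [ 0.001 -0.    -1.   ] z [ 1.    -0.     0.001] yaw z -0.0 f [ 0.3  1.2 -0.2] op 0.995
shift now axes (units) [ 1.98 -0.05 -0.04]
```

View pics/u4.png

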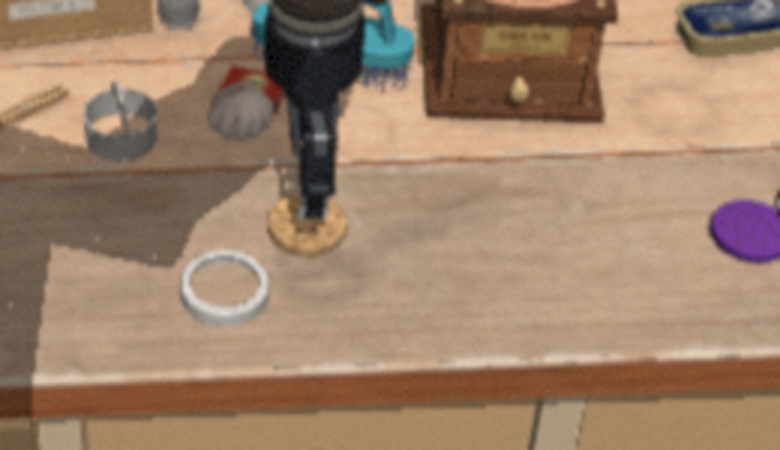

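Request:
move_arm --commands '[0.9, -0.06, -0.04, 0, 0.6, 0, 0, 0, 0.46, 0, 0, 0, 0, 0, 0, 0, 0, 0, 0, 0]'

```text
time: 61.45
eef_pos: [0.533, -0.0993, 0.012]
tcp_rot: [-0.0, 0.707, -0.0, 0.707]
contact_force: [0.2, 0.2, 0.4]
opening: 0.993
```

Request:
move_arm --commands '[0, 0, 0, 0, 0, 0, 0, 0, 0, 0, 0, 0, 0, 0, 0, 0, 0, 0, 0, 0, -0.5, 0, 0, 0, -1, 0, 0, 0, -1, 0, 0, 0, -1, 0, 0, 0, -1, 0.5, 0, 0, -1, 1, 0, 0, -1, 1, 0, 0, 0, 0.5, 0, 0, 0, 0, 0, 0, 0, 0, 0, 0]' --jaw 40

```text
time: 63.32
eef_pos: [0.5317, -0.0245, 0.1725]
tcp_rot: [0.0, 0.708, -0.0, 0.706]
contact_force: [-0.3, 0.3, -0.7]
opening: 0.748
```

Run:
```python
from h import *
go(.5295,.2765,.175)
crop("side","u5",260,160,520,310,3)
```

```text
t 63.33 pos [ 0.5317 -0.0245  0.1725] x [-0.003  0.    -1.   ] z [ 1.    -0.001 -0.003] yaw z -0.0 f [-0.3  0.3 -0.7] op 0.748
shift now axes (units) [-0.1  12.04 -0.1 ]
```

View pics/u5.png

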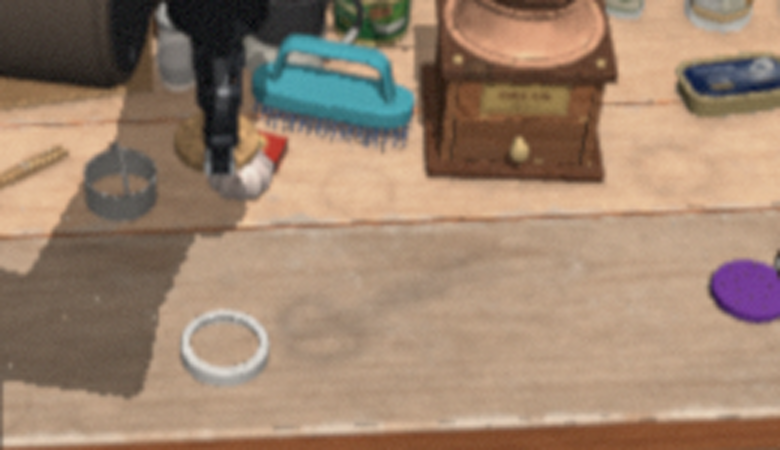

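Held flat. I'll carry it over the stack.

Request:
move_arm --commands '[0, 0.6, -0.05, 0, 0, 1, -0.02, 0, 0, 1, 0, 0, 0, 1, 0, 0, 0, 1, 0, 0, 0, 1, 0, 0, 0, 1, 0, 0, 0, 1, 0, 0, 0, 1, 0, 0, 0, 1, 0, 0, 0, 1, 0, 0, 0, 0.9, 0, 0, 0, 0.5, 0, 0, 0, 0, 0, 0, 0.5, 0, 0, 0, 0.5, 0, 0, 0, 0.3, 0, 0, 0, 0, 0, 0, 0, 0, 0, 0, 0]'

```text
time: 65.75
eef_pos: [0.5312, 0.2758, 0.1418]
tcp_rot: [0.0, 0.707, -0.0, 0.707]
contact_force: [0.2, -0.3, -0.3]
opening: 0.747
```

Run:
```python
from h import *
go(.5292,.2765,.1327)
```

```text
t 65.75 pos [0.5312 0.2758 0.1418] x [ 0.  0. -1.] z [ 1.    -0.001  0.   ] yaw z -0.0 f [ 0.2 -0.3 -0.3] op 0.747
shift now axes (units) [ 0.36  0.03 -0.08]
```

Request:
move_arm --commands '[0.2, 0.03, -0.08, 0, 0.1, 0, 0, 0, 0, 0, 0, 0, 0, 0, 0, 0]'

```text
time: 66.25
eef_pos: [0.5289, 0.2766, 0.1341]
tcp_rot: [0.0, 0.707, -0.0, 0.707]
contact_force: [0.3, 0.6, -0.4]
opening: 0.746
```

Request:
move_arm --commands '[0.04, 0, 0, 0, 0.03, 0, 0, 0, 0, 0, 0, 0, 0, 0, 0, 0]'

```text
time: 66.75
eef_pos: [0.5291, 0.2767, 0.1338]
tcp_rot: [0.0, 0.707, -0.0, 0.707]
contact_force: [-3.4, -1.1, 6.9]
opening: 0.748
```

Request:
move_arm --commands '[0, 0, 0, 0, 0, 0, 0, 0, 0, 0, 0, 0, 0, 0, 0, 0, -0.5, 0, 0, 0, -1, 0, 0, 0, -1, 0, 0, 0, -0.5, -0.5, 0, 0, 0, -1, 0, 0, 0, -1, 0, 0, 0, -1, 0, 0, 0, -1, 0, 0, 0, -1, 0, 0, 0, -1, 0, 0, 0, -1, 0, 0, 0, 0, 0, 0]' --jaw 85

```text
time: 68.75
eef_pos: [0.5286, 0.0873, 0.2073]
tcp_rot: [0.001, 0.707, -0.001, 0.707]
contact_force: [0.1, -0.6, -0.6]
opening: 0.998
```

Run:
```python
from h import *
st()
crop("top","v2",180,180,280,280,6)
print([(z,(w2px("top",[.5287,.2761,z])-[180,180]+.5)*6) for z in (.121,.133)])
```

```text
t 68.75 pos [0.5286 0.0873 0.2073] x [-0. -0. -1.] z [ 1.    -0.003 -0.   ] yaw z -0.2 f [ 0.1 -0.6 -0.6] op 0.998
[(0.121, array([243.55794293, 296.46187739])), (0.133, array([238.04374277, 289.33254429]))]
```

View pics/v2.png

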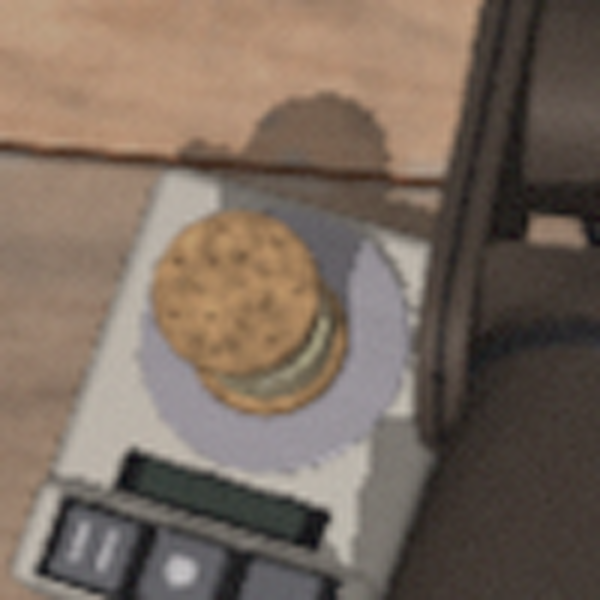

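The stack is complete: the top oatcake's centre is at (236,292) against an expected (238,289), about 1 mm off. Now the weigh key.

Request:
move_arm --commands '[0, 0.5, -1, 0, 0, 0.8, -1, 0, 0, 0.9, -1, 0, 0, 0.9, -0.8, 0, 0, 0.9, -0.26, 0, 0, 0.9, 0, 0, 0, 0.9, 0, 0, 0, 0.9, 0, 0, 0, 0.9, 0, 0, 0, 0.8, 0, 0, 0, 0, 0, 0, 0.5, 0, 0, 0, 0.9, 0, 0, 0, 0.9, 0, 0, 0, 0.9, 0, 0, 0, 0.7, 0, 0, 0, 0.4, 0, 0, 0, 0, 0, 0, 0, 0, 0, 0, 0]' --jaw 0

```text
time: 71.18
eef_pos: [0.4281, 0.2994, 0.1006]
tcp_rot: [0.0, 0.707, 0.0, 0.708]
contact_force: [-0.9, -0.5, 0.5]
opening: -0.001
```

Run:
```python
from h import *
go(.427,.298,.0622)
crop("top","v3",160,170,300,290,5)
```

```text
t 71.17 pos [0.4281 0.2994 0.1006] x [ 0.001  0.001 -1.   ] z [ 1.    -0.     0.001] yaw z -0.0 f [-0.9 -0.5  0.5] op -0.001
shift now axes (units) [ 1.54 -0.06 -0.05]
```

View pics/v3.png

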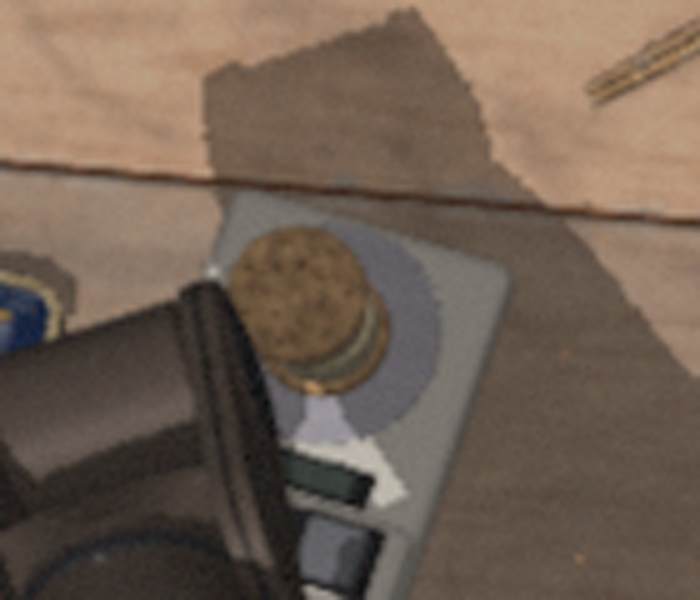

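Request:
move_arm --commands '[0.5, -0.04, -0.04, 0, 0.4, 0, 0, 0, 0.3, 0, 0, 0, 0.2, 0, 0, 0, 0.12, 0, 0, 0, 0, 0, 0, 0, 0, 0, 0, 0]'

```text
time: 72.1
eef_pos: [0.4264, 0.2981, 0.0624]
tcp_rot: [-0.0, 0.707, -0.0, 0.707]
contact_force: [-2.5, -1.6, 6.7]
opening: -0.001
```

Request:
move_arm --commands '[0.08, 0, 0, 0, 0.05, 0, 0, 0, 0, 0, 0, 0]'

```text
time: 72.47
eef_pos: [0.4266, 0.2982, 0.0618]
tcp_rot: [-0.001, 0.708, -0.001, 0.706]
contact_force: [-8.5, -4.8, 21.3]
opening: 0.0
```

Bottom stop at 21 N again. I'll retract to the right and check the keys while the scale weighs.

Request:
move_arm --commands '[-0.5, 0, 0, 0, -0.9, 0, 0, 0, -1, -0.6, 0, 0, -1, -1, 0.2, 0, 0, -1, 0.3, 0, 0, -1, 0.3, 0, 0, -1, 0.3, 0, 0, -1, 0, 0, 0, -1, 0, 0, 0, -1, 0, 0, 0, -1, 0, 0, 0, 0, 0, 0]'

```text
time: 73.97
eef_pos: [0.4538, 0.0821, 0.1432]
tcp_rot: [0.001, 0.707, -0.001, 0.707]
contact_force: [0.2, 0.1, -0.2]
opening: 0.004
```

Run:
```python
from h import *
go(.4185,.259,.1)
crop("top","w1",180,180,280,300,5)
crop("side","w2",160,120,440,330,2.8)
for n,k in(("L",1),("W",0),("O",-1)):
    for z in(.051,.062): print(n,z,((w2px("top",[.427+.0085*k,.298+.0391*k,z])-[180,180]+.5)*5).round(0))
```

```text
t 73.97 pos [0.4538 0.0821 0.1432] x [-0.  0. -1.] z [ 1.    -0.003 -0.   ] yaw z -0.2 f [ 0.2  0.1 -0.2] op 0.004
shift now axes (units) [ 1.73  7.07 -1.43]
L 0.051 [ 80. 456.]
L 0.062 [ 75. 452.]
W 0.051 [157. 480.]
W 0.062 [153. 476.]
O 0.051 [235. 504.]
O 0.062 [231. 501.]
```

View pics/w1.png

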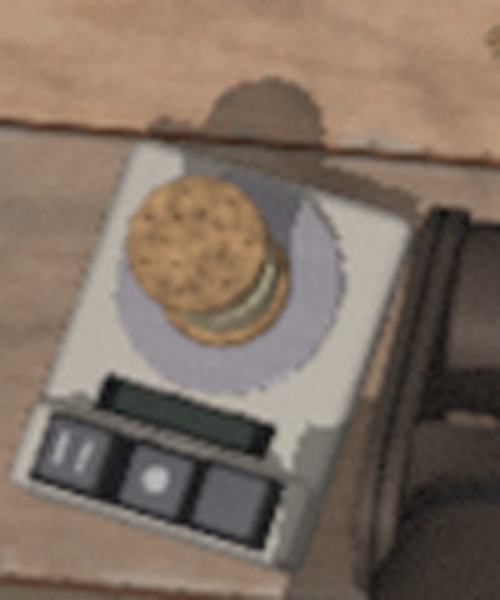

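View pics/w2.png

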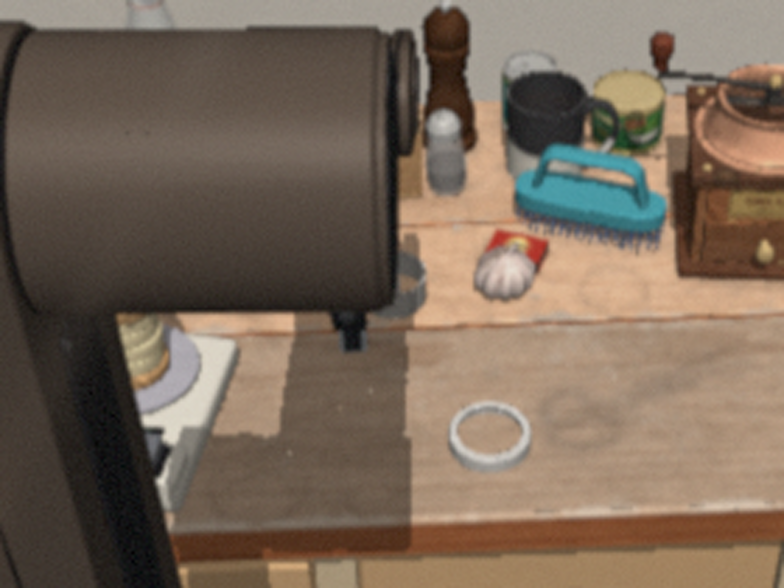

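The load key at (73,450) is up, weigh at (157,479) is down and off at (230,500) is up, with the stack intact. I'll wait for the weighing, then press off.

Request:
move_arm --commands '[0, 0, 0, 0, 0, 0, 0, 0, 0, 0, 0, 0, 0, 0, 0, 0, 0, 0, 0, 0, 0, 0, 0, 0, 0, 0, 0, 0, 0, 0, 0, 0, 0, 0, 0, 0, 0, 0, 0, 0, 0, 0, 0, 0, 0, 0, 0, 0, 0, 0, 0, 0, 0, 0, 0, 0, 0, 0, 0, 0, 0, 0, 0, 0, 0, 0, 0, 0, 0, 0, 0, 0, 0, 0, 0, 0, 0, 0, 0, 0]'

```text
time: 76.58
eef_pos: [0.4539, 0.0832, 0.1436]
tcp_rot: [0.0, 0.707, -0.0, 0.707]
contact_force: [-0.2, -0.1, 0.2]
opening: 0.004
```

Request:
move_arm --commands '[0, 0.6, -0.3, 0, 0, 1, -0.4, 0, 0, 1, -0.4, 0, 0, 1, -0.3, 0, 0, 1, 0, 0, 0, 1, 0, 0, 0, 1, 0, 0, 0, 0.45, -0.03, 0, 0, 0, 0, 0, 0.7, 0, 0, 0, 0.8, 0, 0, 0, 0.2, 0, 0, 0, 0, 0, 0, 0, 0, 0, 0, 0]'

```text
time: 78.32
eef_pos: [0.4188, 0.2594, 0.1016]
tcp_rot: [0.0, 0.707, -0.0, 0.708]
contact_force: [-0.6, 0.7, -1.1]
opening: -0.005
```

Run:
```python
from h import *
go(.4185,.259,.0622)
```

```text
t 78.33 pos [0.4188 0.2594 0.1016] x [ 0.001  0.    -1.   ] z [ 1.    -0.001  0.001] yaw z -0.0 f [-0.6  0.7 -1.1] op -0.005
shift now axes (units) [ 1.58 -0.02 -0.01]
```

Request:
move_arm --commands '[0.5, 0, 0, 0, 0.4, 0, 0, 0, 0.3, 0, 0, 0, 0.2, 0, 0, 0, 0.16, 0, 0, 0, 0, 0, 0, 0, 0, 0, 0, 0]'

```text
time: 79.2
eef_pos: [0.418, 0.2594, 0.0624]
tcp_rot: [-0.0, 0.707, -0.0, 0.707]
contact_force: [-3.3, -2.0, 5.7]
opening: -0.001
```

Request:
move_arm --commands '[0.08, 0, 0, 0, 0.05, 0, 0, 0, 0, 0, 0, 0]'

```text
time: 79.58
eef_pos: [0.4182, 0.2594, 0.0618]
tcp_rot: [-0.001, 0.708, -0.0, 0.706]
contact_force: [-9.4, -4.5, 23.0]
opening: 0.004
```

Request:
move_arm --commands '[-0.5, 0, 0, 0, -0.9, 0, 0, 0, -1, -0.6, 0, 0, -1, -1, 0.2, 0, -1, -1, 0.3, 0, 0, -1, 0.3, 0, 0, -1, 0.3, 0, 0, -1, 0, 0, 0, -1, 0, 0, 0, -1, 0, 0, 0, -1, 0, 0, 0, -1, 0, 0, 0, 0, 0, 0, 0, 0, 0, 0]'

```text
time: 81.32
eef_pos: [0.4455, 0.0198, 0.1686]
tcp_rot: [0.0, 0.707, -0.0, 0.707]
contact_force: [0.5, -0.4, 0.7]
opening: -0.001
```

Run:
```python
from h import *
st()
crop("top","x1",180,180,280,300,5)
cv2.imwrite("pics/x2.png",ctrl.read_camera("top")[:,:,::-1])
```

```text
t 81.33 pos [0.4455 0.0198 0.1686] x [-0.  0. -1.] z [ 1.    -0.001 -0.   ] yaw z -0.0 f [ 0.5 -0.4  0.7] op -0.001
```

View pics/x1.png

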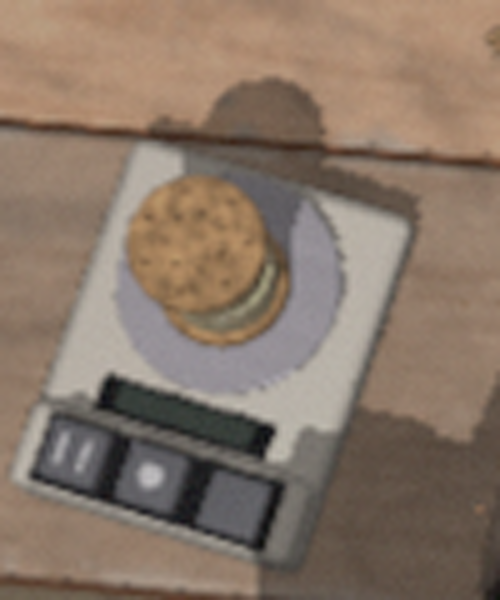

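View pics/x2.png

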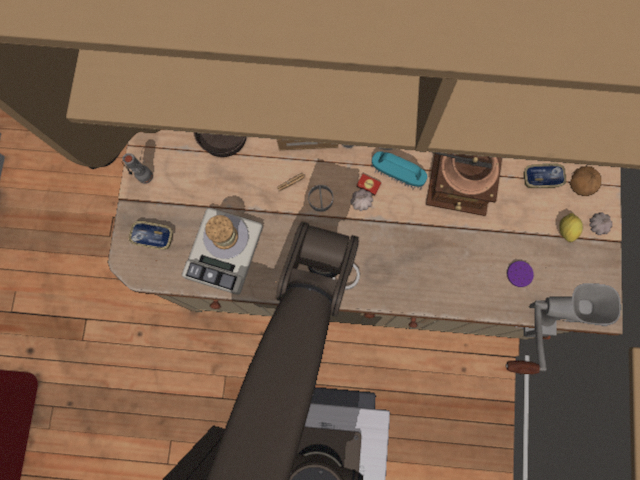

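The load key (73,450) and weigh key (152,475) are up, and off (235,503) is down. The stack is intact and centred, and the arm is clear of everything. Handing in now.

Run:
```python
from plant import ctrl
print(ctrl.sign_off())
```

```text
the job is handed in; nothing more can be done
None
```

I weighed out the portion and handed the job in at about 81 s of the 210 s allowed. No verdict came back.

- **Sequence:** I pressed the load key to its stop, then built the stack on the pan: oatcake, four cheeses, oatcake. Next I pressed the weigh key, left it down for over 5 s, and pressed the off key.
- **Keys:** Each key reached its bottom stop at about 21–23 N. In the last top view only the off key is down.
- **Stack:** Every disc measured within about 3 mm of the pan's centre as it was placed, and the stack looked unchanged in the last view.
- **Surroundings:** The other things on the counter look unmoved; the jar band is partly hidden by the arm in the last picture. The purple look-alike was not touched, and the arm ended clear of everything.

I saw no knocked disc and no slipped grip. After lifting the first oatcake I thought it had tilted, but a second look showed the arm was just blocking the view. No check failed. The side camera could only partly see the stack, so its final position rests on the top camera.

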